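# Test used pump rollers on a ramp and shut away the good ones

## Robot

A 6-joint arm with a two-finger parallel gripper is mounted at the origin on the work surface; the furniture and walls round the work are solid. World frame = base frame: x ahead of the robot, y to its left, z up, the work surface at z = 0. Lengths are in m, angles in rad, forces in N, time in s.
With the tool pointing down it reaches from about 0.35 to 0.975 m from the base axis. Payload 17.4 kg.
Tool frame: the origin (TCP) lies at the very end of the fingers, on their centre line; the grasp point (between the pads) lies 19 mm behind it (bot.grip_depth is the x of the grasp point in the tool frame, in m); x points along the fingers, y is the direction in which the jaws open and shut, and the axes are right-handed (so a half turn about x gives the same grasp; the last joint's range is limited). The gripper opens to 85 mm and grips with 20 to 120 N. Pads are 22 mm wide; open, the fingers measure 114 mm over their backs; the gripper's body (76 mm by 85 mm) begins 54 mm behind the grasp point. The pads swing forward as they close: fully open they stand 13 mm farther back than shut.
Start: joints at [-1.155, 0.116, 1.442, -0, 1.584, -0.038], TCP at [0.296, -0.607, 0.231] pointing down, gripper open.
Joint ranges: [-2.83, 2.83], [-0.83, 2.19], [0.07, 2.5], [-1.14, 4.28], [0.01, 3], [-2.97, 2.97]. Speed limits (rad/s): [1.89, 1.89, 2.22, 3.14, 3.14, 3.14].

## Interface

Orientations are given as a rotation vector (axis times angle).
In Python, from station import bot gives the robot as it stands.
- The arm moves only by the tool play_rows, never from a script. Its argument "commands" is a list that holds one entry, the list of rows, each a list of 7 numbers: the shift along the tool's x, y, z in m, then the turn, a rotation vector about the tool's x, y, z in rad, then the closure, from 0 (fully open) to 1 (shut). In form: [[[x, y, z, wx, wy, wz, hand], ...]]. A call has 1 to 12 rows; each row is the pose to reach, as a shift and turn from the pose commanded when the call began, along the tool's axes at that moment; what a row does not reach only later rows make up. A row lasts 1/12 s, in which the tool goes at most 41.7 mm and 7.16 degrees, less where a joint would pass 70% of its speed; a pose out of reach is approached as far as the arm can. A call with a gripper value outside its range is refused whole. The fingers move at their own pace and stop on an object; "grip_force" is the grip in N (left out, the last holds). Time passes only in rows, so rows that repeat a pose let the fingers close. It gives the time, the measured TCP pose, the force and the opening at its end, in the units of the state.
- bot.sense(): the state, without advancing time (a new reading comes with each control period).
- bot.snapshot(name): name is "scene" or "top" or "wrist"; returns the picture (384x512x3 uint8, red, green, blue); there is no depth.
- bot.camera_model(name): a dict with "fx", "fy", "cx", "cy" (pixels), "R" (3x3) and "t" (3): a world point X has camera coordinates R X + t. Camera axes: x right, y down, z forward; pixel columns grow to the right and rows downward; lengths in m; the calibration is good to about 2 mm. The wrist camera is an equidistant fisheye: a pixel r from the principal point sees the ray r / f radians off the axis. A picture is of the moment at which its call begins: read the wrist's pose just before it. camera_model takes no time and is no camera call; for the wrist camera it gives the pose at the moment of the call.
- bot.hand_in(): hands the job in, once; it reports no verdict.
Trained networks look in the newest picture that a camera, given by its name, has taken for a name from the list of things; names that differ only in an ending like _2 or _b are one class to them, and where a whole thing is asked for, a point or a joint stands for the part that bears it (a point fixed in the world has none). Each returns a list of dicts, best first, with "conf" (0 to 1); they miss things now and then, are a little off and sometimes report something else, mostly with a low value. They report only what shows in the picture. A call takes as long as a camera call.
- bot.spot_in(camera, label): "rect" ([left, top, width, height] in pixels, round what is visible of it).
- bot.masks_of(camera, label): "region" (384x512 bool, what is visible of it) and "rect" ([left, top, width, height] in pixels, round what is visible of it).
The state is a dict: "time_s": time; "joint_positions": joint angles; "joint_velocities": joint speeds; "tau": joint torques, N m; "tcp_pos": TCP position; "orientation": TCP orientation; "contact_force": force on the tool from outside, world axes, zero at the start; "ft_torque": the same for the moment, N m; "width": finger opening in m.
Only numpy, scipy, OpenCV 4.12 (cv2) and the standard library are available. Lean on these libraries where they do the work, as an engineer would, in place of code of your own. Each camera call takes 0.05 s, during which the arm holds its last target.

## Task

These white pump rollers have been in service and some are worn flat. Try them one at a time by letting each go across the upper part of the test ramp: the sound ones roll down through the raised shutter into the covered box, while a worn one stays on the ramp and must be moved into the red reject tray before the next is tried. When every roller is sorted, push the orange shutter all the way down to close the box; do not knock over the two bottles.

Things in the scene. Friction and masses are not known exactly. Their poses are not given: they have to be found in the camera images.
- roller_1_mid (a point): white pump roller, lying, 64 mm long plus a 4 mm dark axle stub at each end, 60 g: either round (26 mm) or worn to six flats (22.5 mm across flats, 26 mm across corners), hard to see; which are worn is not told, the ramp shows it. Point: its centre, half-way up (11 to 13 mm over its support); x axis along the roller. May be absent.
- roller_2_mid (a point): white pump roller, lying, 64 mm long plus a 4 mm dark axle stub at each end, 60 g: either round (26 mm) or worn to six flats (22.5 mm across flats, 26 mm across corners), hard to see; which are worn is not told, the ramp shows it. Point: its centre, half-way up (11 to 13 mm over its support); x axis along the roller. May be absent.
- roller_3_mid (a point): white pump roller, lying, 64 mm long plus a 4 mm dark axle stub at each end, 60 g: either round (26 mm) or worn to six flats (22.5 mm across flats, 26 mm across corners), hard to see; which are worn is not told, the ramp shows it. Point: its centre, half-way up (11 to 13 mm over its support); x axis along the roller. May be absent.
- roller_4_mid (a point): white pump roller, lying, 64 mm long plus a 4 mm dark axle stub at each end, 60 g: either round (26 mm) or worn to six flats (22.5 mm across flats, 26 mm across corners), hard to see; which are worn is not told, the ramp shows it. Point: its centre, half-way up (11 to 13 mm over its support); x axis along the roller. May be absent.
- roller_5_mid (a point): white pump roller, lying, 64 mm long plus a 4 mm dark axle stub at each end, 60 g: either round (26 mm) or worn to six flats (22.5 mm across flats, 26 mm across corners), hard to see; which are worn is not told, the ramp shows it. Point: its centre, half-way up (11 to 13 mm over its support); x axis along the roller. May be absent.
- ramp: fixed test ramp with catch box, 324 x 130 mm. Origin on the table under it; x points down the slope (level), y across, z up. Deck from x = -150 mm (44 mm high) to +60 mm (24 mm high), 106 mm wide between grey cheeks 62 mm high, as is the wall at its upper end; slope 5.5 degrees. The shutter is at x = +67 mm between posts 104 mm high; behind it is the clear box, roof 66 mm high, to x = +171 mm.
- ramp_release (a point): point on the deck surface, 38 mm above the table, on its centre line, 60 mm from the upper end: the place to let rollers go; axes as the ramp's. Round rollers laid across (their axis along y) roll down into the box by themselves in about 1.5 s; worn ones stay on the deck where let go
- catch_in (a point): middle of the catch box floor, 12 mm above the table; axes as the ramp's. Inside 92 mm long (x), 106 mm wide, 50 mm high; closed by a clear roof, its only entrance is under the raised shutter, some 35 mm high; a 9 mm step down from the deck keeps rollers in
- shutter_part (a joint): height of the catch box's shutter above shut, m: 0 is fully down (shut), 0.036 fully up; starts up at 0.032 to 0.036. It stays where left; pressing it down takes about 3 N, and it stops dead at 0
- shutter_top (a point): middle of the top of the shutter's black push bar (76 mm across the ramp, 18 mm along it, 12 mm high, above the orange plate); 80 mm above the table when shut, up to 116 mm when up; axes as the ramp's
- reject_tray_in (a point): middle of the inner floor of the red open reject tray, 4 mm above the table; tray 130 mm (its x) by 100 mm (its y) by 22 mm high, walls 4 mm, 350 g, loose on the table
- flask_yellow: big conical glass flask, yellow below, fixed; stands between the rollers and the ramp, so carry things round it on the robot's side or over it. 196 mm across up to 80 mm high, 170 mm across at 130 mm, then narrowing to 70 mm at its 320 mm high mouth; origin under its foot
- pump_2: grey pump block beyond the rollers on the right, fixed, 260 mm (x) by 190 mm (y), 130 mm high, with a white tip rack on it up to 205 mm high; a second pump like it stands nearer the robot in line with it. Its left face is 60 to 100 mm from the nearest rollers; origin under its middle
- bottle_a: clear reagent bottle with blue cap, 47 mm across, 88 mm tall, bystander; origin under its foot
- bottle_b: small clear reagent bottle with red cap, 36 mm across, 64 mm tall, bystander; origin under its foot

How it is judged:
By the outcome, as a careful person would: the job done as asked, in the order asked, and still so for the second after the job is handed in, with the robot touching nothing.
Of roller_1, roller_3, roller_5 only 1 to 3 are there at a start; the rules pass over those that are not, and their reading is None.
At some moment in a run one of reject_tray may be knocked a few centimetres aside while the robot is not near it.
Once in a run the grip may slacken for a moment while it holds something.
It also fails if it takes over 210 s, if anything falls off the work surface, if the arm or the gripper's body presses on something with over 40 N, if the wrist force passes 120 N, or if a joint passes its speed limit or range.

## Working session

There is one attempt and no reset: what is moved stays moved. The work goes in short steps, Python scripts to look and compute and a tool call to move; the robot and the scene stay as the last step left them, time stands still between calls to the robot, and variables do not carry over. Pictures are saved under pics/ and viewed, and the job is handed in when it is done.

Besides the shell and the picture viewer there is one more tool, called as name([rows], argument=value, ...), one row to a line, values as JSON. play_rows: Moves the arm, as the interface text tells. Its arguments: {"type":"object","properties":{"commands":{"type":"array","items":{"type":"array","items":{"type":"array","items":{"type":"number"}}}},"grip_force":{"type":"number"}},"required":["commands"]}

```bash
mkdir -p pics; ls; python3 - <<'E'
from station import bot
import cv2
print(bot.sense())
for n in ["scene","top","wrist"]:
    m=bot.camera_model(n); print(n,m)
    im=bot.snapshot(n); cv2.imwrite(f"pics/{n}0.png",im[:,:,::-1])
E
```

```text
pics
{'time_s': 0.0, 'joint_positions': array([-1.15480224e+00,  1.16466567e-01,  1.44225569e+00, -2.23233400e-05,
        1.58402148e+00, -3.77992471e-02]), 'joint_velocities': array([-0.00085058,  0.00040396, -0.00242239, -0.00076215, -0.0008155 ,
        0.00086981]), 'tau': array([-1.65391735e-03, -7.31985641e+01, -6.32494354e+01, -4.14630574e-05,
        6.24361157e-03,  1.36990543e-04]), 'tcp_pos': array([ 0.2958128 , -0.60651134,  0.23058122]), 'orientation': array([ 1.96964973,  0.4559314 , -1.9701315 ]), 'contact_force': array([-0.05485225,  0.24096674,  0.21331992]), 'ft_torque': array([-0.001504  , -0.01373095,  0.00794588]), 'width': 0.08570731207276966}
scene {'fx': 445.6217922278913, 'fy': 445.6217922278913, 'cx': 264.2201739063195, 'cy': 190.50928130518267, 'R': array([[-0.96674379, -0.25572384, -0.00342944],
       [-0.22694601,  0.86397933, -0.44948328],
       [ 0.11790655, -0.43375687, -0.89328216]]), 't': array([0.53617139, 0.14324518, 1.56963903])}
top {'fx': 370.48896825070597, 'fy': 370.48896825070597, 'cx': 250.7213559937883, 'cy': 193.84536913897065, 'R': array([[ 0.00885042, -0.99993181,  0.00761919],
       [-0.99720977, -0.00939062, -0.07405737],
       [ 0.07412387, -0.00694249, -0.99722488]]), 't': array([0.01208594, 0.54619127, 1.11234741])}
wrist {'fx': 297.3186396354542, 'fy': 297.3186396354542, 'cx': 256.2994157783512, 'cy': 188.55004563420135, 'R': array([[ 0.43821133, -0.89887131, -0.00109443],
       [-0.86479059, -0.421928  ,  0.27223884],
       [-0.24516946, -0.11835169, -0.96222909]]), 't': array([-0.67516602, -0.03616622,  0.37885485])}
```

View pics/scene0.png

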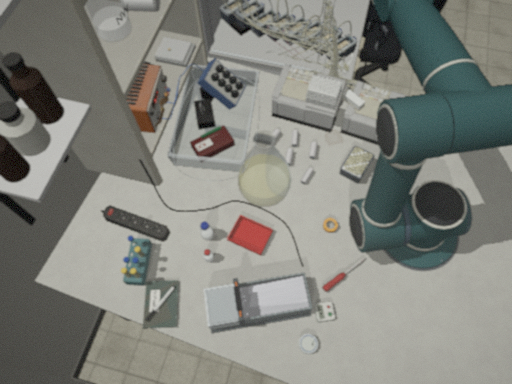

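View pics/top0.png

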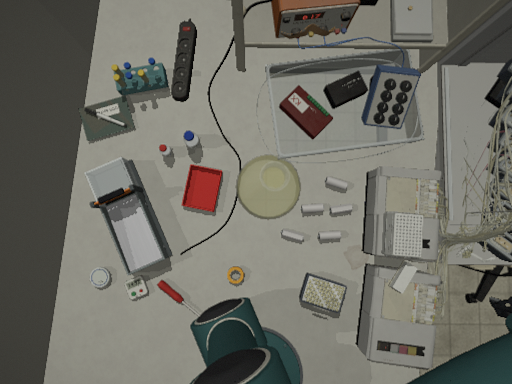

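View pics/wrist0.png

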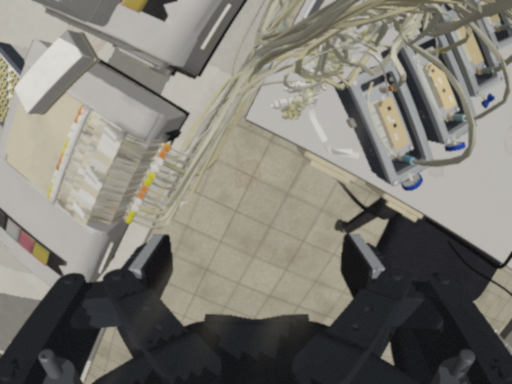

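The top view shows five rollers at about (336,184), (313,210), (341,210), (292,236) and (329,237). The ramp is at (130,215), the tray at (203,189), the bottles at (191,139) and (165,151), and the flask at (268,187). Next I'll measure them.

```bash
cat > h.py <<'E'
from station import bot
import numpy as np, cv2
from scipy.spatial.transform import Rotation as Ro
def ray(cam,u,v,m=None):
    m=m or bot.camera_model(cam)
    x=(u-m['cx'])/m['fx'];y=(v-m['cy'])/m['fy']
    if cam=='wrist':
        r=np.hypot(x,y); s=np.sin(r)/r if r>1e-9 else 1
        d=np.array([x*s,y*s,np.cos(r)])
    else: d=np.array([x,y,1.])
    R=np.array(m['R']);t=np.array(m['t'])
    return -R.T@t, R.T@d
def px2w(cam,u,v,z,m=None):
    c,d=ray(cam,u,v,m); return c+d*(z-c[2])/d[2]
def w2px(cam,X,m=None):
    m=m or bot.camera_model(cam)
    p=np.array(m['R'])@np.array(X)+np.array(m['t'])
    if cam=='wrist':
        rr=np.hypot(p[0],p[1]);th=np.arctan2(rr,p[2]);k=th/max(rr,1e-9)
        return np.array([m['cx']+m['fx']*p[0]*k,m['cy']+m['fy']*p[1]*k])
    return np.array([m['cx']+m['fx']*p[0]/p[2],m['cy']+m['fy']*p[1]/p[2]])
def maskfit(cam,reg,z):
    cs,_=cv2.findContours(reg.astype(np.uint8),cv2.RETR_EXTERNAL,cv2.CHAIN_APPROX_NONE)
    c=max(cs,key=cv2.contourArea)[:,0,:]
    P=np.array([px2w(cam,u,v,z)[:2] for u,v in c]).astype(np.float32)
    (cx,cy),(w,h),a=cv2.minAreaRect(P*1000)
    if w<h: a+=90;w,h=h,w
    return np.array([cx,cy])/1000,w,h,((a+90)%180)-90
def save(cam,name,im=None):
    im=bot.snapshot(cam) if im is None else im
    cv2.imwrite(f"pics/{name}.png",im[:,:,::-1])
    return im
E
python3 - <<'E'
from h import *
np.set_printoptions(precision=4,suppress=True)
for cam in ["top","scene"]:
    bot.snapshot(cam)
    for lab,z in [("roller_1_mid",.013),("reject_tray_in",.022),("ramp",.062),("bottle_a",.05),("flask_yellow",.05),("shutter_top",.116)]:
        for r in bot.masks_of(cam,lab):
            if r['conf']<.3: continue
            print(cam,lab,round(r['conf'],2),r['rect'],*maskfit(cam,r['region'],z))
print(bot.sense()['time_s'])
E
```

```text
top roller_1_mid 0.72 [325.2, 173.1, 23.3, 13.2] [ 0.5843 -0.243 ] 70.64692687988281 32.35752487182617 66.33297729492188
top reject_tray_in 0.81 [182.1, 165.4, 39.6, 46.0] [0.5638 0.1668] 132.57106018066406 104.56102752685547 -10.821609497070312
top ramp 0.82 [85.5, 162.1, 86.5, 109.0] [0.48   0.3853] 329.751220703125 162.35768127441406 24.6104793548584
top bottle_a 0.67 [281.0, 230.2, 19.4, 14.0] [ 0.424  -0.1048] 63.68680953979492 22.856781005859375 76.50682067871094
top bottle_a 0.58 [181.6, 127.2, 18.0, 23.8] [0.7076 0.1981] 60.88871765136719 45.52640151977539 39.26658248901367
top bottle_a 0.53 [157.6, 140.6, 17.3, 15.9] [0.6755 0.2762] 38.75718307495117 27.487266540527344 45.6906852722168
top shutter_top 0.54 [97.0, 187.2, 34.3, 18.9] [0.5322 0.4043] 98.78324890136719 22.98549461364746 -65.88323974609375
scene roller_1_mid 0.57 [274.4, 129.1, 6.3, 7.4] [ 0.5764 -0.2704] 42.2296142578125 27.462793350219727 -75.69080066680908
scene reject_tray_in 0.94 [227.8, 214.5, 46.9, 38.3] [0.5613 0.1664] 133.36436462402344 106.48896026611328 -11.4921875
scene ramp 0.66 [203.5, 272.2, 110.9, 61.2] [0.4739 0.3859] 327.8167419433594 157.71560668945312 24.30513572692871
scene bottle_a 0.75 [200.5, 225.9, 12.0, 12.9] [0.7059 0.2027] 69.07406616210938 44.2891731262207 -58.5446662902832
scene bottle_a 0.67 [204.2, 252.1, 11.3, 8.1] [0.6713 0.2848] 42.47280502319336 30.780550003051758 -46.77638244628906
scene shutter_top 0.75 [233.4, 286.3, 6.3, 25.2] [0.5297 0.4069] 80.67411041259766 15.029534339904785 -64.57880973815918
0.85
```

```bash
python3 - <<'E'
import cv2
im=cv2.imread('pics/top0.png')
c=im[100:290,70:180];cv2.imwrite('pics/topramp.png',cv2.resize(c,None,fx=3,fy=3,interpolation=cv2.INTER_CUBIC))
c=im[160:260,270:370];cv2.imwrite('pics/toprol.png',cv2.resize(c,None,fx=5,fy=5,interpolation=cv2.INTER_CUBIC))
E
```

```text
(no output)
```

View pics/topramp.png

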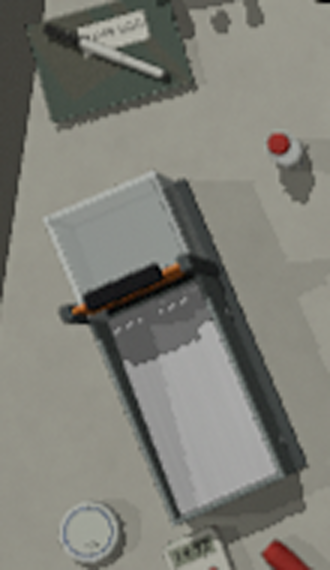

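View pics/toprol.png

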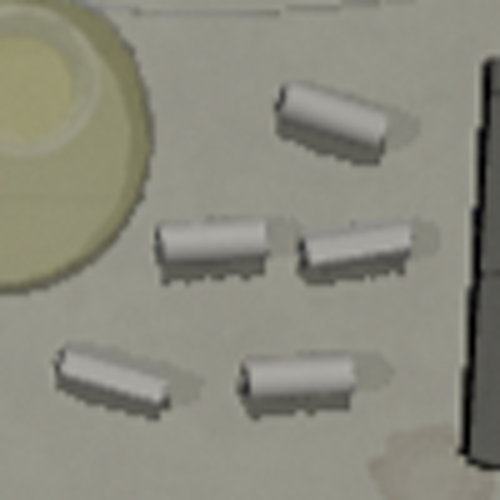

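```bash
cat > ov.py <<'E'
from h import *
import sys
def ramp_pts(o,th):
    c,s=np.cos(th),np.sin(th)
    f=lambda x,y,z:(o[0]+c*x-s*y,o[1]+s*x+c*y,z)
    segs=[]
    for y in(-.065,.065):
        segs.append((f(-.153,y,.062),f(.067,y,.062)));segs.append((f(-.153,y,.0),f(.171,y,.0)))
        segs.append((f(.067,y,.066),f(.171,y,.066)))
    for y in (-.053,.053): segs.append((f(-.15,y,.044),f(.06,y,.024)))
    segs+= [(f(-.153,-.065,.062),f(-.153,.065,.062)),(f(.171,-.065,.066),f(.171,.065,.066)),(f(-.15,-.053,.044),f(-.15,.053,.044)),(f(.06,-.053,.024),f(.06,.053,.024))]
    for a in(.058,.076): segs.append((f(a,-.038,.114),f(a,.038,.114)))
    return segs
def draw(cam,src,name,o,th,box,k):
    im=cv2.imread(src);x0,y0,x1,y1=box
    c=cv2.resize(im[y0:y1,x0:x1],None,fx=k,fy=k,interpolation=cv2.INTER_CUBIC)
    for a,b in ramp_pts(o,th):
        p=[tuple(int(v) for v in ((w2px(cam,q)-[x0,y0]+.5)*k)) for q in(a,b)]
        cv2.line(c,*p,(0,0,255),1,cv2.LINE_AA)
    return c
E
python3 - <<'E'
from ov import *
o=(.470,.3778);th=np.radians(24.5)
a=draw('top','pics/top0.png','',o,th,(70,145,190,290),4)
b=draw('scene','pics/scene0.png','',o,th,(195,265,325,340),4)
cv2.imwrite('pics/ova.png',a);cv2.imwrite('pics/ovb.png',b)
E
```

```text
(no output)
```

View pics/ova.png

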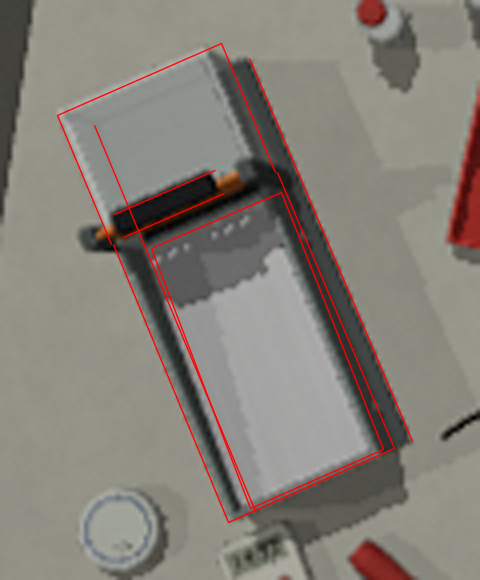

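View pics/ovb.png

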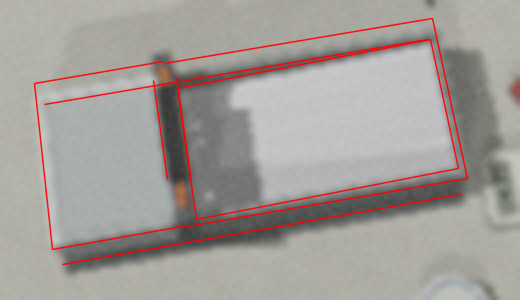

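```bash
cat >> h.py <<'E'
def goal(p,adeg):
    """tool-frame shift & turn from current pose to TCP p, pointing down, jaw dir yaw adeg (mod 180 choose nearest)"""
    s=bot.sense();R=Ro.from_rotvec(s['orientation'])
    best=None
    for a in(adeg,adeg+180):
        a=np.radians(a);y=np.array([np.cos(a),np.sin(a),0]);x=np.array([0,0,-1.]);G=np.column_stack([x,y,np.cross(x,y)])
        d=(R.inv()*Ro.from_matrix(G)).as_rotvec()
        if best is None or np.linalg.norm(d)<np.linalg.norm(best[1]): best=(np.degrees(a),d)
    sh=R.inv().apply(np.array(p)-s['tcp_pos'])
    return np.round(sh,4),np.round(best[1],3)
def st():
    s=bot.sense();R=Ro.from_rotvec(s['orientation']).as_matrix()
    print('t',round(s['time_s'],2),'tcp',np.round(s['tcp_pos'],4),'yaw',round(np.degrees(np.arctan2(R[1,1],R[0,1])),2),'tilt',np.round(R[:,0],3),'q',np.round(s['joint_positions'],2),'F',np.round(s['contact_force'],1),'w',round(s['width'],4))
E
python3 - <<'E'
from h import *
st()
np.set_printoptions(precision=4,suppress=True)
im=cv2.imread('pics/top0.png');g=im.min(2)
sub=g[165:260,275:365]; print(np.percentile(sub,[5,50,90,98]))
for th in (150,165,180):
    n,l,s,c=cv2.connectedComponentsWithStats((sub>th).astype(np.uint8))
    print(th,[(s[i][4],c[i].round(1)+[275,165]) for i in range(1,n) if s[i][4]>20])
E
```

```text
t 0.85 tcp [ 0.2959 -0.6067  0.2313] yaw -64.0 tilt [-0. -0. -1.] q [-1.15  0.12  1.44 -0.    1.58 -0.04] F [-0.2 -1.   0.3] w 0.0853
[ 85. 136. 139. 158.]
150 [(np.int32(59), array([337.2, 181.5])), (np.int32(76), array([312.9, 206.6])), (np.int32(74), array([341.3, 208.3])), (np.int32(70), array([292.4, 234.8])), (np.int32(70), array([329.8, 234. ]))]
165 []
180 []
```

```bash
python3 - <<'E'
from h import *
np.set_printoptions(precision=4,suppress=True)
m=bot.camera_model('wrist');s=bot.sense();R=Ro.from_rotvec(s['orientation'])
C=-m['R'].T@m['t'];print('cam in tool',R.inv().apply(C-s['tcp_pos']),'axis',R.inv().apply(m['R'][2]),'right',R.inv().apply(m['R'][0]))
for u,v in [(336,184.5),(313,209.5),(341,210),(292.5,236),(329.5,237)]: print(px2w('top',u,v,.013))
print('flask',px2w('top',268,187,.05))
print('pump',px2w('top',363,260,.0),px2w('top',370,170,.13))
for a in(-64,-90): print(goal((.36,-.2,.25),a))
E
```

```text
cam in tool [-0.143   0.0006 -0.0682] axis [ 0.9622 -0.0001  0.2723] right [0.     1.     0.0002]
[ 0.578 -0.246  0.013]
[ 0.5002 -0.1746  0.013 ]
[ 0.4994 -0.2608  0.013 ]
[ 0.4187 -0.1117  0.013 ]
[ 0.4167 -0.2248  0.013 ]
flask [ 0.5648 -0.0341  0.05  ]
pump [ 0.3466 -0.3305  0.    ] [ 0.6075 -0.3131  0.13  ]
(array([-0.0187, -0.3374, -0.2359]), array([0., 0., 0.]))
(array([-0.0187, -0.3374, -0.2359]), array([ 0.454,  0.   , -0.   ]))
```

```bash
python3 - <<'E'
from h import *
print(goal((.41,-.2,.28),0))
E
```

```text
(array([-0.0487, -0.3155, -0.2808]), array([-1.117,  0.   ,  0.   ]))
```

play_rows([
  [[-0.049,0,0,0,0,0,0],[-0.049,-0.03,-0.027,-0.1,0,0,0],[-0.049,-0.06,-0.053,-0.2,0,0,0],[-0.049,-0.09,-0.08,-0.3,0,0,0],[-0.049,-0.12,-0.107,-0.42,0,0,0],[-0.049,-0.15,-0.134,-0.54,0,0,0],[-0.049,-0.18,-0.16,-0.66,0,0,0.2],[-0.049,-0.21,-0.187,-0.78,0,0,0.2],[-0.049,-0.24,-0.214,-0.9,0,0,0.2],[-0.049,-0.27,-0.24,-1.02,0,0,0.2],[-0.049,-0.3155,-0.281,-1.117,0,0,0.2],[-0.049,-0.3155,-0.281,-1.117,0,0,0.2]],
], grip_force=40)

```text
time_s: 1.85
tcp_pos: [0.4106, -0.1965, 0.2808]
orientation: [1.204, 1.212, -1.202]
contact_force: [0.5, 0.1, 0.2]
width: 0.0682
```

```bash
python3 - <<'E'
from h import *
st(); m=bot.camera_model('wrist')
im=save('wrist','w1')
for r in bot.masks_of('wrist','roller_1_mid'):
    if r['conf']<.3: continue
    print(round(r['conf'],2),np.round(r['rect']),*maskfit('wrist',r['region'],.013))
E
```

```text
t 1.85 tcp [ 0.4106 -0.1965  0.2808] yaw 0.48 tilt [ 0.001  0.    -1.   ] q [-0.5  -0.38  1.81  0.    1.71 -0.51] F [0.5 0.1 0.2] w 0.0682
0.83 [353. 170.  32.  46.] [ 0.58211023 -0.25037352] 71.04695892333984 29.205251693725586 73.0494613647461
```

View pics/w1.png

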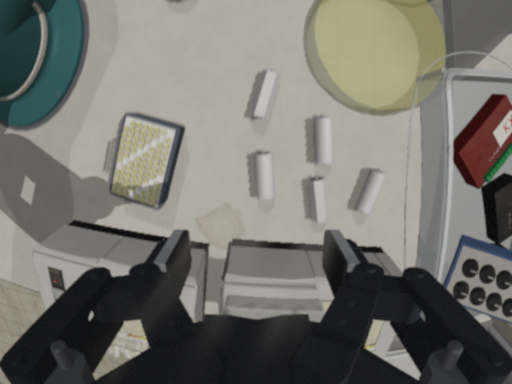

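```bash
python3 - <<'E'
from h import *
im=cv2.imread('pics/w1.png')
cv2.imwrite('pics/w1z.png',cv2.resize(im[60:230,230:400],None,fx=3.5,fy=3.5,interpolation=cv2.INTER_CUBIC))
ends={'a':((272,71),(258,117)),'b':((263,151),(265,199)),'c':((323,116),(323,164)),'d':((316,177),(319,223)),'e':((378,170),(361,213))}
for k,(p,q) in ends.items():
    P=px2w('wrist',*p,.013);Q=px2w('wrist',*q,.013);d=Q-P
    print(k,((P+Q)/2).round(4),np.linalg.norm(d).round(4),np.degrees(np.arctan2(d[1],d[0])).round(1))
E
```

```text
a [ 0.422  -0.1116  0.013 ] 0.0667 -106.3
b [ 0.4216 -0.2261  0.013 ] 0.0702 -87.1
c [ 0.5046 -0.1744  0.013 ] 0.0685 -87.6
d [ 0.5013 -0.2636  0.013 ] 0.0721 -82.6
e [ 0.5824 -0.2499  0.013 ] 0.0711 -106.9
```

View pics/w1z.png

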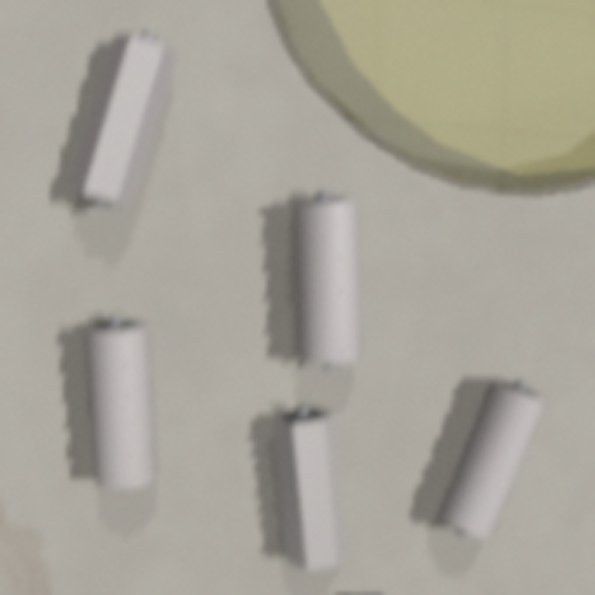

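```bash
python3 - <<'E'
from h import *
print(goal((.42,-.226,.006),3))
E
```

```text
(array([0.2749, 0.0088, 0.0286]), array([-0.049,  0.   , -0.001]))
```

play_rows([
  [[0.04,0.005,0.015,-0.025,0,0,0.25],[0.08,0.009,0.028,-0.045,0,0,0.25],[0.12,0.009,0.0285,-0.045,0,0,0.25],[0.16,0.009,0.0285,-0.045,0,0,0.25],[0.2,0.009,0.0285,-0.045,0,0,0.25],[0.23,0.009,0.0285,-0.045,0,0,0.25],[0.255,0.009,0.0285,-0.045,0,0,0.25],[0.27,0.009,0.0285,-0.045,0,0,0.25],[0.275,0.009,0.0285,-0.045,0,0,0.25],[0.275,0.009,0.0285,-0.045,0,0,0.8],[0.275,0.009,0.0285,-0.045,0,0,0.9],[0.275,0.009,0.0285,-0.045,0,0,0.9]],
], grip_force=40)

```text
time_s: 2.95
tcp_pos: [0.4198, -0.2291, 0.0067]
orientation: [1.176, 1.228, -1.176]
contact_force: [0.6, -0.2, 0.7]
width: 0.0282
```

```bash
python3 - <<'E'
from h import *
st()
E
```

```text
t 2.95 tcp [ 0.4198 -0.2291  0.0067] yaw 2.56 tilt [ 0.002 -0.001 -1.   ] q [-0.55 -0.16  2.09 -0.    1.21 -0.6 ] F [ 0.6 -0.2  0.7] w 0.0282
```

play_rows([
  [[0,0,0,0,0,0,0.9],[0,0,0,0,0,0,0.9],[-0.02,0,0,0,0,0,0.9],[-0.055,0,0,0,0,0,0.9],[-0.09,0,0,0,0,0,0.9],[-0.13,-0.01,0,0,0,0,0.9],[-0.165,-0.02,-0.015,0,0,0,0.9],[-0.19,-0.03,-0.04,0,0,0,0.9],[-0.2,-0.04,-0.07,0,0,0,0.9],[-0.2,-0.045,-0.105,0,0,0,0.9],[-0.2,-0.045,-0.14,0,0,0,0.9],[-0.2,-0.045,-0.175,0,0,0,0.9]],
], grip_force=40)

```text
time_s: 3.95
tcp_pos: [0.3657, -0.0545, 0.2064]
orientation: [1.178, 1.227, -1.175]
contact_force: [1.5, 1.1, -0.6]
width: 0.0245
```

```bash
python3 - <<'E'
from h import *
st()
print(goal((.385,.34,.2),24.5))
E
```

```text
t 3.95 tcp [ 0.3657 -0.0545  0.2064] yaw 2.51 tilt [ 0.002 -0.001 -1.   ] q [-0.22 -0.59  2.07  0.    1.66 -0.26] F [ 1.5  1.1 -0.6] w 0.0245
(array([ 0.0063,  0.0366, -0.3932]), array([-0.384,  0.001, -0.002]))
```

play_rows([
  [[0,0.003,-0.035,-0.03,0,0,0.9],[0,0.006,-0.07,-0.07,0,0,0.9],[0,0.01,-0.105,-0.1,0,0,0.9],[0,0.013,-0.14,-0.14,0,0,0.9],[0,0.016,-0.175,-0.17,0,0,0.9],[0,0.02,-0.21,-0.21,0,0,0.9],[0,0.023,-0.245,-0.25,0,0,0.9],[0,0.026,-0.28,-0.28,0,0,0.9],[0,0.03,-0.315,-0.32,0,0,0.9],[0,0.033,-0.35,-0.36,0,0,0.9],[0,0.036,-0.38,-0.384,0,0,0.9],[0,0.0365,-0.393,-0.384,0,0,0.9]],
])

```text
time_s: 4.95
tcp_pos: [0.3847, 0.3416, 0.2056]
orientation: [0.886, 1.384, -0.884]
contact_force: [-0.2, -0.3, -0.8]
width: 0.0247
```

```bash
python3 - <<'E'
from ov import *
st()
im=save('wrist','w2')
o=(.470,.3778);th=np.radians(24.5)
cv2.imwrite('pics/w2o.png',draw('wrist','pics/w2.png','',o,th,(0,0,512,384),1.5))
E
```

```text
t 4.95 tcp [0.3847 0.3416 0.2056] yaw 24.78 tilt [ 0.     0.001 -1.   ] q [ 0.68 -0.23  1.82  0.    1.56  0.24] F [-0.2 -0.3 -0.8] w 0.0247
```

View pics/w2o.png

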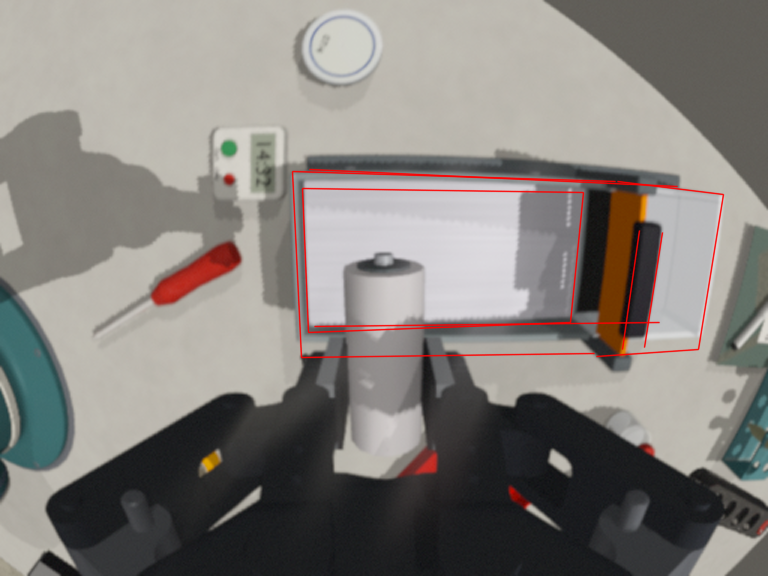

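```bash
python3 - <<'E'
from ov import *
o=(.4695,.382);th=np.radians(24.8)
cv2.imwrite('pics/w2o2.png',draw('wrist','pics/w2.png','',o,th,(0,0,512,384),1.5)[120:400])
r=np.array(o)+.0905*-np.array([np.cos(th),np.sin(th)]);print(r)
print(goal((r[0],r[1],.049),24.8))
E
```

```text
[0.38734614 0.34403959]
(array([ 0.1564,  0.0033, -0.0007]), array([-0.001, -0.001, -0.   ]))
```

View pics/w2o2.png

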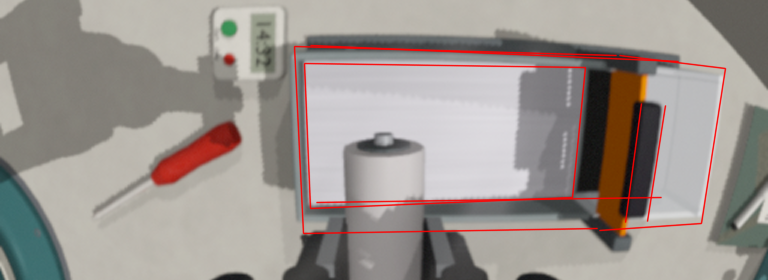

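play_rows([
  [[0.04,0.002,-0.002,0,0,0,0.9],[0.08,0.003,-0.003,0,0,0,0.9],[0.115,0.003,-0.003,0,0,0,0.9],[0.14,0.003,-0.003,0,0,0,0.9],[0.153,0.003,-0.003,0,0,0,0.9],[0.158,0.003,-0.003,0,0,0,0.9],[0.158,0.003,-0.003,0,0,0,0.9],[0.158,0.003,-0.003,0,0,0,0.9]],
])

```text
time_s: 5.67
tcp_pos: [0.3873, 0.343, 0.0491]
orientation: [0.889, 1.381, -0.886]
contact_force: [-0.4, 0.0, -0.4]
width: 0.0245
```

```bash
python3 - <<'E'
from ov import *
st()
im=save('wrist','w3')
E
```

```text
t 5.67 tcp [0.3873 0.343  0.0491] yaw 24.56 tilt [ 0.002  0.001 -1.   ] q [ 0.68 -0.12  1.98 -0.    1.28  0.25] F [-0.4  0.  -0.4] w 0.0245
```

View pics/w3.png

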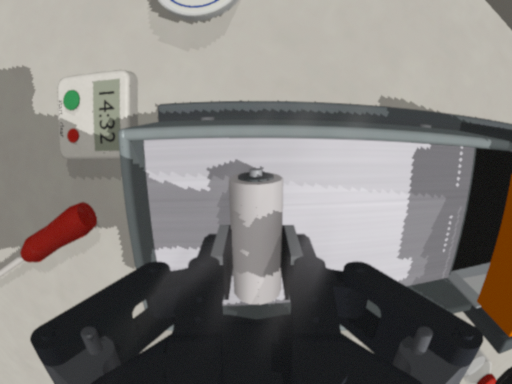

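```bash
python3 - <<'E'
from ov import *
o=np.array((.469,.384));th=np.radians(24.8)
def loc(u,v,z):
    d=px2w('wrist',u,v,z)[:2]-o; return np.round([d@[np.cos(th),np.sin(th)],d@[-np.sin(th),np.cos(th)]],4)
print('far stub',loc(256,170,.054),'near',loc(256,302,.062))
print('far cheek top inner',loc(256,138,.062),loc(400,140,.062),'wall in',loc(147,200,.062),'near lip',loc(256,305,.062),loc(256,312,.062), loc(225,302,.05))
print('deck far edge',loc(256,143,.038))
E
```

```text
far stub [-0.0919  0.0354] near [-0.0922 -0.0352]
far cheek top inner [-0.0918  0.0515] [-0.0233  0.0522] wall in [-0.1446  0.023 ] near lip [-0.0922 -0.0373] [-0.0923 -0.0423] [-0.1106 -0.0446]
deck far edge [-0.0918  0.0464]
```

play_rows([
  [[0.003,0,0,0,0,0,0.9],[0.003,0,0,0,0,0,0.5],[0.003,0,0,0,0,0,0.5],[0.003,0,0,0,0,0,0.5],[-0.007,0,0,0,0,0,0.5],[-0.03,0,0,0,0,0,0.5],[-0.065,0,0,0,0,0,0.5],[-0.1,0,0,0,0,0,0.5],[-0.135,0,0,0,0,0,0.5],[-0.155,0,0,0,0,0,0.25],[-0.155,0,0,0,0,0,0.25]],
])

```text
time_s: 6.63
tcp_pos: [0.3876, 0.3434, 0.2085]
orientation: [0.893, 1.38, -0.882]
contact_force: [-0.5, 0.4, 1.0]
width: 0.0635
```

```bash
python3 - <<'E'
from ov import *
st()
im=save('wrist','w4')
E
```

```text
t 6.63 tcp [0.3876 0.3434 0.2085] yaw 24.59 tilt [ 0.006  0.005 -1.   ] q [ 0.68 -0.23  1.81 -0.    1.55  0.25] F [-0.5  0.4  1. ] w 0.0635
```

View pics/w4.png

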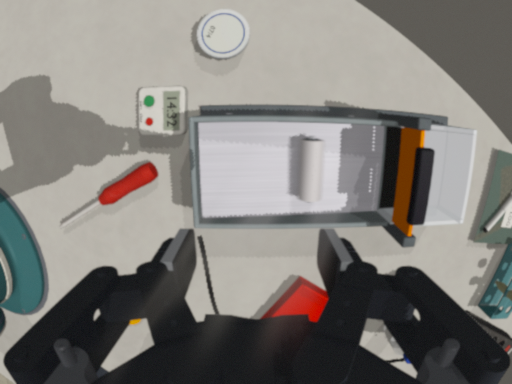

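The round roller b is rolling down the ramp, around (312,170). I'm heading back for the next roller.

```bash
python3 - <<'E'
from h import *
print(goal((.37,.1,.2),5));print(goal((.37,-.0,.2),-10))
print(goal((.42,-.112,.15),-16.3))
E
```

```text
(array([ 0.0049, -0.1168,  0.2139]), array([ 0.342, -0.002, -0.004]))
(array([ 0.0046, -0.1584,  0.3048]), array([ 0.604, -0.002, -0.004]))
(array([ 0.0545, -0.1597,  0.4275]), array([ 0.714, -0.003, -0.004]))
```

play_rows([
  [[0,-0.015,0.03,0.06,0,0,0.25],[0,-0.035,0.065,0.12,0,0,0.25],[0,-0.055,0.1,0.18,0,0,0.25],[0,-0.075,0.136,0.25,0,0,0.25],[0,-0.095,0.172,0.31,0,0,0.25],[0,-0.115,0.208,0.37,0,0,0.25],[0,-0.132,0.244,0.43,0,0,0.25],[0,-0.15,0.28,0.5,0,0,0.25],[0,-0.158,0.315,0.57,0,0,0.25],[0,-0.16,0.352,0.64,0,0,0.25],[0.01,-0.16,0.39,0.7,0,0,0.25],[0.03,-0.16,0.425,0.714,0,0,0.25]],
])

```text
time_s: 7.68
tcp_pos: [0.4185, -0.113, 0.1735]
orientation: [1.42, 1.055, -1.417]
contact_force: [2.1, 1.2, 0.2]
width: 0.0641
```

```bash
python3 - <<'E'
from h import *
st()
im=save('scene','s5'); cv2.imwrite('pics/s5z.png',cv2.resize(im[200:345,190:340,::-1],None,fx=4,fy=4))
im=save('wrist','w5')
for r in bot.masks_of('wrist','roller_1_mid'):
    if r['conf']<.3: continue
    print(round(r['conf'],2),np.round(r['rect']),*maskfit('wrist',r['region'],.013))
E
```

```text
t 7.68 tcp [ 0.4185 -0.113   0.1735] yaw -16.61 tilt [ 0.003 -0.001 -1.   ] q [-0.32 -0.42  2.01 -0.    1.55 -0.03] F [2.1 1.2 0.2] w 0.0641
0.66 [400. 209.  29.  57.] [ 0.58138605 -0.24586623] 74.74624633789062 33.28205490112305 72.21149444580078
```

View pics/s5z.png

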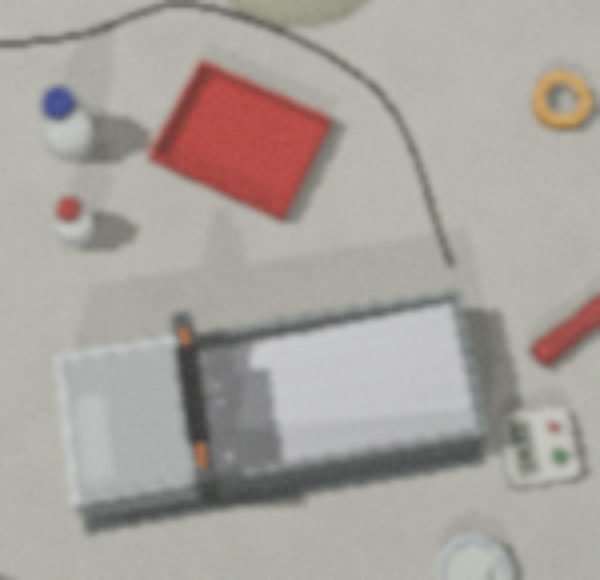

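View pics/w5.png

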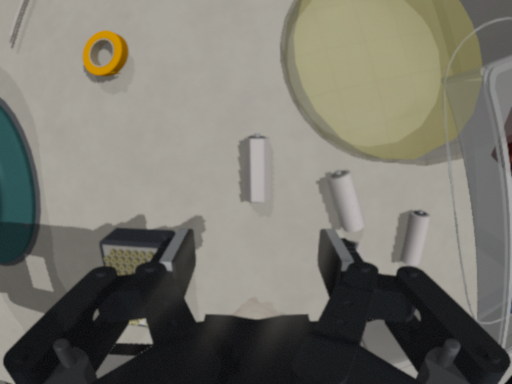

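Roller b is in the box, a faint white bar at its far end. Roller a lies in the wrist view at (258,169).

```bash
python3 - <<'E'
from h import *
P=px2w('wrist',258,136,.013);Q=px2w('wrist',258,203,.013);print(P,Q,(P+Q)/2)
c,d=(P+Q)/2,Q-P; a=np.degrees(np.arctan2(d[1],d[0]))+90;print(a)
print(goal((c[0],c[1],.006),a))
E
```

```text
[ 0.42873585 -0.07537975  0.013     ] [ 0.40861962 -0.14348882  0.013     ] [ 0.41867774 -0.10943429  0.013     ]
-16.454674073319055
(array([ 0.1638,  0.0016, -0.0027]), array([-0.001, -0.   ,  0.005]))
```

play_rows([
  [[0.04,0.001,-0.001,0,0,0.005,0.25],[0.08,0.001,-0.003,0,0,0.005,0.25],[0.115,0.001,-0.003,0,0,0.005,0.25],[0.143,0.001,-0.003,0,0,0.005,0.25],[0.158,0.001,-0.003,0,0,0.005,0.25],[0.165,0.001,-0.003,0,0,0.005,0.25],[0.165,0.001,-0.003,0,0,0.005,0.5],[0.165,0.001,-0.003,0,0,0.005,0.9],[0.165,0.001,-0.003,0,0,0.005,0.9],[0.165,0.001,-0.003,0,0,0.005,0.9],[0.165,0.001,-0.003,0,0,0.005,0.9],[0.165,0.001,-0.003,0,0,0.005,0.9]],
])

```text
time_s: 8.83
tcp_pos: [0.4205, -0.1079, 0.0091]
orientation: [1.419, 1.055, -1.411]
contact_force: [-2.1, 2.5, 7.0]
width: 0.0241
```

```bash
python3 - <<'E'
from h import *
st()
print(goal((.38,-.06,.2),5));print(goal((.375,.04,.2),5))
print(goal((.38,.2,.2),15))
print(goal((.3867,.346,.2),24.8))
E
```

```text
t 8.83 tcp [ 0.4205 -0.1079  0.0091] yaw -16.32 tilt [ 0.007 -0.002 -1.   ] q [-0.31 -0.28  2.19  0.    1.23 -0.03] F [-2.1  2.5  7. ] w 0.0241
(array([-0.1912, -0.051 , -0.0346]), array([-0.372,  0.001, -0.007]))
(array([-0.1914, -0.0839, -0.1292]), array([-0.372,  0.001, -0.007]))
(array([-0.1917, -0.124 , -0.2842]), array([-0.547,  0.002, -0.007]))
(array([-0.1919, -0.1587, -0.4262]), array([-0.718,  0.002, -0.007]))
```

play_rows([
  [[-0.03,0,0,0,0,-0.007,0.9],[-0.065,0,0,0,0,-0.007,0.9],[-0.1,-0.01,-0.005,-0.05,0,-0.007,0.9],[-0.135,-0.025,-0.015,-0.1,0,-0.007,0.9],[-0.165,-0.04,-0.03,-0.17,0,-0.007,0.9],[-0.185,-0.055,-0.05,-0.23,0,-0.007,0.9],[-0.19,-0.065,-0.08,-0.28,0,-0.007,0.9],[-0.19,-0.078,-0.115,-0.34,0,-0.007,0.9],[-0.19,-0.09,-0.15,-0.38,0,-0.007,0.9],[-0.19,-0.1,-0.187,-0.42,0,-0.007,0.9],[-0.19,-0.11,-0.224,-0.47,0,-0.007,0.9],[-0.19,-0.12,-0.26,-0.52,0,-0.007,0.9]],
])

```text
time_s: 9.83
tcp_pos: [0.3762, 0.1778, 0.1983]
orientation: [1.032, 1.312, -1.032]
contact_force: [0.8, -0.6, -0.6]
width: 0.0238
```

```bash
python3 - <<'E'
from h import *
st()
print(goal((.3867,.346,.2),24.8))
E
```

```text
t 9.83 tcp [0.3762 0.1778 0.1983] yaw 13.62 tilt [ 0. -0. -1.] q [ 0.38 -0.47  2.   -0.    1.61  0.14] F [ 0.8 -0.6 -0.6] w 0.0238
(array([-0.0018,  0.0498, -0.161 ]), array([-0.195,  0.   , -0.   ]))
```

play_rows([
  [[0,0.012,-0.035,-0.05,0,0,0.9],[0,0.024,-0.07,-0.1,0,0,0.9],[0,0.035,-0.105,-0.15,0,0,0.9],[0,0.046,-0.14,-0.19,0,0,0.9],[0.025,0.05,-0.161,-0.195,0,0,0.9],[0.06,0.05,-0.161,-0.195,0,0,0.9],[0.095,0.05,-0.161,-0.195,0,0,0.9],[0.125,0.05,-0.161,-0.195,0,0,0.9],[0.14,0.05,-0.161,-0.195,0,0,0.9],[0.146,0.05,-0.161,-0.195,0,0,0.9],[0.147,0.05,-0.161,-0.195,0,0,0.9],[0.147,0.05,-0.161,-0.195,0,0,0.9]],
])

```text
time_s: 10.83
tcp_pos: [0.388, 0.3441, 0.0509]
orientation: [0.886, 1.383, -0.888]
contact_force: [-0.1, 0.2, 0.5]
width: 0.0237
```

```bash
python3 - <<'E'
from h import *
st()
save('wrist','w6')
print(goal((.3867,.346,.048),24.8))
E
```

```text
t 10.83 tcp [0.388  0.3441 0.0509] yaw 24.63 tilt [-0.001 -0.    -1.   ] q [ 0.68 -0.12  1.97  0.    1.28  0.25] F [-0.1  0.2  0.5] w 0.0237
(array([ 0.0033, -0.0006, -0.0023]), array([-0.003, -0.   ,  0.   ]))
```

View pics/w6.png

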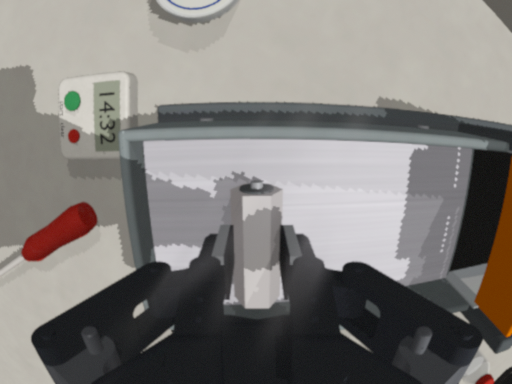

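play_rows([
  [[0.002,0,-0.004,0,0,0,0.9],[0.004,0,-0.005,0,0,0,0.9],[0.004,0,-0.005,0,0,0,0.9]],
])

```text
time_s: 11.13
tcp_pos: [0.3863, 0.3489, 0.0479]
orientation: [0.887, 1.382, -0.887]
contact_force: [-2.4, -5.5, 15.8]
width: 0.0236
```

```bash
python3 - <<'E'
from h import *
st()
E
```

```text
t 11.13 tcp [0.3863 0.3489 0.0479] yaw 24.65 tilt [ 0. -0. -1.] q [ 0.69 -0.11  1.97 -0.    1.28  0.26] F [-2.4 -5.5 15.8] w 0.0236
```

Contact is 16 N. I'll back off slightly and open gently.

play_rows([
  [[-0.002,0,0,0,0,0,0.9],[-0.002,0,0,0,0,0,0.65],[-0.002,0,0,0,0,0,0.6],[-0.002,0,0,0,0,0,0.5],[-0.002,0,0,0,0,0,0.5],[-0.02,0,0,0,0,0,0.5],[-0.055,0,0,0,0,0,0.5],[-0.09,0,0,0,0,0,0.5],[-0.12,0,0,0,0,0,0.25],[-0.13,0,0,0,0,0,0.25],[-0.13,0,0,0,0,0,0.25],[-0.13,0,0,0,0,0,0.25]],
])

```text
time_s: 12.13
tcp_pos: [0.3857, 0.3484, 0.1751]
orientation: [0.885, 1.384, -0.889]
contact_force: [-0.3, -0.2, -0.4]
width: 0.0641
```

```bash
python3 - <<'E'
from h import *
st()
save('wrist','w7')
E
```

```text
t 12.13 tcp [0.3857 0.3484 0.1751] yaw 24.64 tilt [-0.002 -0.001 -1.   ] q [ 0.69 -0.21  1.84  0.    1.51  0.26] F [-0.3 -0.2 -0.4] w 0.0641
```

View pics/w7.png

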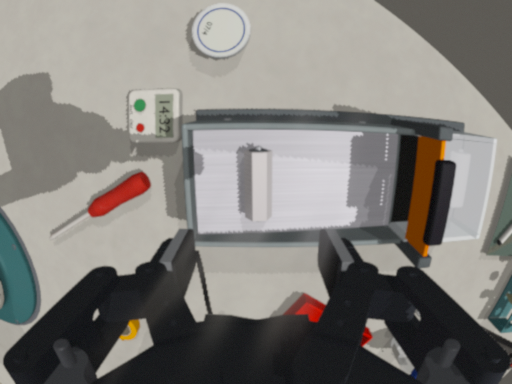

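play_rows([
  [[0,0,0,0,0,0,0.4],[0,0,0,0,0,0,0.4],[0,0,0,0,0,0,0.4],[0,0,0,0,0,0,0.4],[0,0,0,0,0,0,0.4],[0,0,0,0,0,0,0.4]],
])

```text
time_s: 12.68
tcp_pos: [0.3857, 0.3484, 0.1753]
orientation: [0.885, 1.384, -0.889]
contact_force: [-0.2, 0.1, -0.7]
width: 0.0512
```

```bash
python3 - <<'E'
from h import *
st()
im=save('wrist','w8')[:,:,::-1]
cv2.imwrite('pics/w8z.png',cv2.resize(im[110:250,180:400],None,fx=3,fy=3))
P=px2w('wrist',260,148,.049);Q=px2w('wrist',259,221,.049);c,d=(P+Q)/2,Q-P; a=np.degrees(np.arctan2(d[1],d[0]))+90
print(c,np.linalg.norm(d),a)
print(goal((c[0],c[1],.045),a))
E
```

```text
t 12.68 tcp [0.3857 0.3484 0.1753] yaw 24.64 tilt [-0.002 -0.001 -1.   ] q [ 0.69 -0.21  1.84  0.    1.51  0.26] F [-0.2  0.1 -0.7] w 0.0512
[0.38953493 0.34455977 0.049     ] 0.07132425042252893 24.031069900360777
(array([0.1304, 0.0022, 0.005 ]), array([0.011, 0.   , 0.003]))
```

View pics/w8z.png

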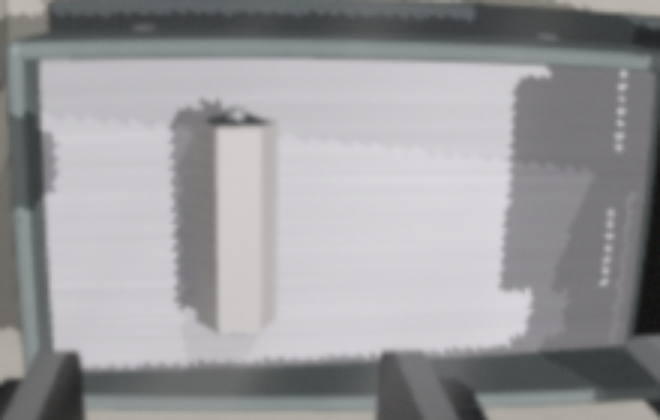

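play_rows([
  [[0.035,0.001,0.002,0.01,0,0,0.4],[0.07,0.002,0.005,0.01,0,0,0.4],[0.1,0.002,0.005,0.01,0,0,0.4],[0.12,0.002,0.005,0.01,0,0,0.4],[0.129,0.002,0.005,0.01,0,0,0.4],[0.129,0.002,0.005,0.01,0,0,0.45],[0.129,0.002,0.005,0.01,0,0,0.7],[0.129,0.002,0.005,0.01,0,0,0.9],[0.129,0.002,0.005,0.01,0,0,0.9],[0.12,0.002,0.005,0.01,0,0,0.9],[0.09,0.002,0.005,0.01,0,0,0.9],[0.055,0.002,0.005,0.01,0,0,0.9]],
])

```text
time_s: 13.73
tcp_pos: [0.3887, 0.344, 0.1207]
orientation: [0.891, 1.381, -0.899]
contact_force: [0.4, 0.5, -0.3]
width: 0.0232
```

```bash
python3 - <<'E'
from h import *
st()
for cam in['top','scene']:
    bot.snapshot(cam)
    for r in bot.masks_of(cam,'reject_tray_in'):
        if r['conf']>.4: print(cam,round(r['conf'],2),*maskfit(cam,r['region'],.022))
E
```

```text
t 13.73 tcp [0.3887 0.344  0.1207] yaw 24.07 tilt [-0.004 -0.003 -1.   ] q [ 0.68 -0.17  1.91  0.    1.41  0.25] F [ 0.4  0.5 -0.3] w 0.0232
scene 0.85 [0.56148743 0.16758122] 130.56036376953125 108.85713195800781 -9.438690185546875
```

```bash
python3 - <<'E'
from h import *
print(goal((.535,.172,.16),-10.5))
E
```

```text
(array([-0.0376,  0.0619,  0.2171]), array([ 0.603, -0.001, -0.   ]))
```

play_rows([
  [[-0.035,0,0,0,0,0,0.9],[-0.05,0.005,0.02,0.06,0,0,0.9],[-0.05,0.015,0.05,0.15,0,0,0.9],[-0.05,0.025,0.083,0.24,0,0,0.9],[-0.05,0.035,0.116,0.33,0,0,0.9],[-0.05,0.044,0.15,0.42,0,0,0.9],[-0.045,0.053,0.184,0.51,0,0,0.9],[-0.038,0.061,0.21,0.58,0,0,0.9],[-0.038,0.062,0.217,0.603,0,0,0.9],[-0.038,0.062,0.217,0.603,0,0,0.9]],
])

```text
time_s: 14.77
tcp_pos: [0.535, 0.1702, 0.1571]
orientation: [1.341, 1.117, -1.349]
contact_force: [-0.7, 0.3, -1.1]
width: 0.0233
```

```bash
python3 - <<'E'
from h import *
st()
m=bot.camera_model('wrist')
im=save('wrist','w9')[:,:,::-1].copy()
o=np.array([.562,.167]);th=np.radians(-10.8);c,s=np.cos(th),np.sin(th)
q=[w2px('wrist',(o[0]+c*x-s*y,o[1]+s*x+c*y,.022)) for x,y in((-.065,-.05),(.065,-.05),(.065,.05),(-.065,.05))]
cv2.polylines(im,[np.int32(q)],True,(0,255,0),1);cv2.imwrite('pics/w9o.png',im)
E
```

```text
t 14.77 tcp [0.535  0.1702 0.1571] yaw -10.67 tilt [-0.004 -0.002 -1.   ] q [ 0.26 -0.1   1.78 -0.    1.47  0.45] F [-0.7  0.3 -1.1] w 0.0233
```

View pics/w9o.png

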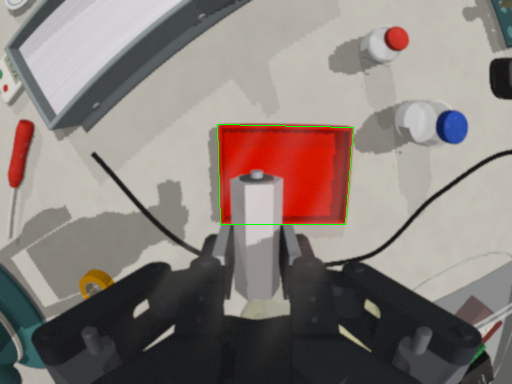

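play_rows([
  [[0.035,0,-0.002,0,0,0,0.9],[0.07,0,-0.002,0,0,0,0.9],[0.1,0,-0.002,0,0,0,0.9],[0.125,0,-0.002,0,0,0,0.9],[0.137,0,-0.002,0,0,0,0.9],[0.141,0,-0.002,0,0,0,0.9],[0.141,0,-0.002,0,0,0,0.62],[0.141,0,-0.002,0,0,0,0.62],[0.141,0,-0.002,0,0,0,0.62],[0.12,0,-0.002,0,0,0,0.6],[0.085,0,-0.002,0,0,0,0.5],[0.045,0,-0.002,0,0,0,0.3]],
])

```text
time_s: 15.82
tcp_pos: [0.5343, 0.1736, 0.1144]
orientation: [1.34, 1.118, -1.346]
contact_force: [1.0, -0.8, -0.2]
width: 0.0533
```

```bash
python3 - <<'E'
from h import *
st()
save('wrist','w10')
print(goal((.5,.1,.2),-5));print(goal((.40,.0,.2),2))
print(goal((.37,.03,.2),2)); print(goal((.39,-.15,.2),2))
E
```

```text
t 15.82 tcp [0.5343 0.1736 0.1144] yaw -10.48 tilt [-0.004 -0.002 -1.   ] q [ 0.27 -0.07  1.82 -0.    1.39  0.45] F [ 1.  -0.8 -0.2] w 0.0533
(array([-0.076 , -0.0227,  0.0798]), array([-0.096, -0.002, -0.007]))
(array([-0.0768, -0.1029,  0.1963]), array([-0.218, -0.002, -0.007]))
(array([-0.077 , -0.1378,  0.1723]), array([-0.218, -0.002, -0.007]))
(array([-0.0771, -0.0854,  0.3456]), array([-0.218, -0.002, -0.007]))
```

View pics/w10.png

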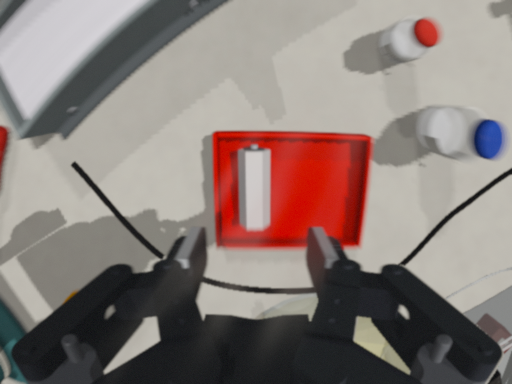

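play_rows([
  [[-0.035,0,0,0,0,0,0.25],[-0.07,-0.02,0.015,-0.02,0,0,0.25],[-0.077,-0.047,0.04,-0.05,0,0,0.25],[-0.077,-0.074,0.067,-0.08,0,0,0.25],[-0.077,-0.1,0.095,-0.11,0,0,0.25],[-0.077,-0.122,0.125,-0.14,0,0,0.25],[-0.077,-0.135,0.157,-0.17,0,0,0.25],[-0.077,-0.135,0.192,-0.2,0,0,0.25],[-0.077,-0.127,0.227,-0.218,0,0,0.25],[-0.077,-0.116,0.262,-0.218,0,0,0.25],[-0.077,-0.106,0.297,-0.218,0,0,0.25],[-0.077,-0.09,0.33,-0.218,0,0,0.25]],
])

```text
time_s: 16.87
tcp_pos: [0.386, -0.1364, 0.1928]
orientation: [1.182, 1.222, -1.184]
contact_force: [1.3, 1.2, -0.0]
width: 0.0642
```

```bash
python3 - <<'E'
from h import *
st()
save('wrist','w11')
E
```

```text
t 16.87 tcp [ 0.386  -0.1364  0.1928] yaw 1.98 tilt [ 0.001 -0.003 -1.   ] q [-0.4  -0.49  2.02 -0.    1.6  -0.44] F [ 1.3  1.2 -0. ] w 0.0642
```

View pics/w11.png

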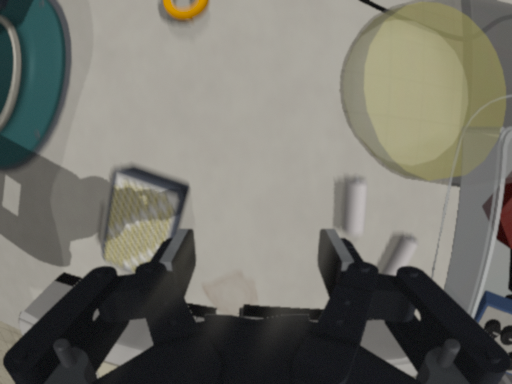

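```bash
python3 - <<'E'
from h import *
P=px2w('wrist',354.5,178,.013);Q=px2w('wrist',354,236,.013);c,d=(P+Q)/2,Q-P; a=np.degrees(np.arctan2(d[1],d[0]))+90
print(c,np.linalg.norm(d),a)
c=np.array([.503,c[1]]);print(goal((.503,-.205,.15),2.5));print(goal((.503,c[1]-.011,.006),2.5))
E
```

```text
[ 0.50576933 -0.18506589  0.013     ] 0.07425246860414812 7.534724039820475
(array([0.0427, 0.1135, 0.0677]), array([-0.011,  0.004, -0.   ]))
(array([0.1866, 0.1137, 0.0582]), array([-0.011,  0.004, -0.   ]))
```

play_rows([
  [[0,0.03,0.018,0,0,0,0.25],[0,0.06,0.036,0,0,0,0.25],[0.01,0.09,0.054,-0.01,0,0,0.25],[0.03,0.112,0.066,-0.01,0,0,0.25],[0.043,0.114,0.068,-0.01,0,0,0.25],[0.043,0.114,0.068,-0.01,0,0,0.25]],
])

```text
time_s: 17.42
tcp_pos: [0.5025, -0.1984, 0.1454]
orientation: [1.174, 1.234, -1.18]
contact_force: [-1.1, 0.3, -0.7]
width: 0.0641
```

```bash
python3 - <<'E'
from h import *
st()
save('wrist','w12')
E
```

```text
t 17.42 tcp [ 0.5025 -0.1984  0.1454] yaw 2.56 tilt [-0.005  0.    -1.   ] q [-0.42 -0.14  1.84 -0.    1.45 -0.47] F [-1.1  0.3 -0.7] w 0.0641
```

View pics/w12.png

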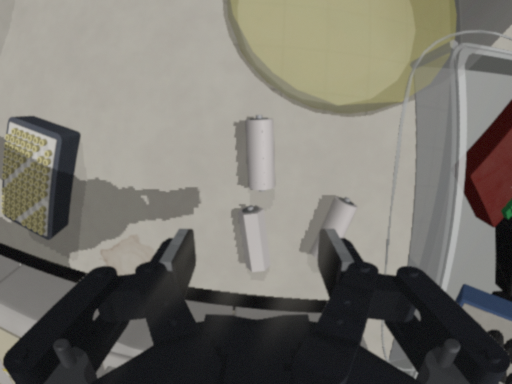

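```bash
python3 - <<'E'
from h import *
for e in[((258,115),(261,191)),((250,206),(260,273)),((349,198),(328,250))]:
    P=px2w('wrist',*e[0],.013);Q=px2w('wrist',*e[1],.013);c,d=(P+Q)/2,Q-P; a=np.degrees(np.arctan2(d[1],d[0]))+90
    print(c,np.linalg.norm(d),a); print(goal((c[0],c[1]-.011,.006),a))
# flask edge
for u,v in[(340,110),(300,98),(250,75),(228,30)]: print(px2w('wrist',u,v,.06))
E
```

```text
[ 0.50322491 -0.17426787  0.013     ] 0.0730962990433377 4.909877965323432
(array([ 0.1412,  0.0021, -0.0128]), array([-0.041,  0.   ,  0.004]))
[ 0.50311197 -0.26498727  0.013     ] 0.07801930339699942 10.097445979097017
(array([ 0.1413, -0.0021,  0.0778]), array([-0.131, -0.   ,  0.004]))
[ 0.58835329 -0.24346345  0.013     ] 0.06065967397763081 -13.87948541174464
(array([0.1409, 0.084 , 0.0602]), array([0.287, 0.001, 0.004]))
[ 0.56403225 -0.12815971  0.06      ]
[ 0.53158894 -0.12145001  0.06      ]
[ 0.49251896 -0.10575973  0.06      ]
[ 0.47401585 -0.07006035  0.06      ]
```

play_rows([
  [[0.035,0.002,-0.005,-0.02,0,0,0.25],[0.07,0.002,-0.01,-0.03,0,0,0.25],[0.1,0.002,-0.013,-0.03,0,0,0.25],[0.123,0.002,-0.013,-0.03,0,0,0.25],[0.135,0.002,-0.013,-0.03,0,0,0.25],[0.139,0.002,-0.013,-0.03,0,0,0.25],[0.139,0.002,-0.013,-0.03,0,0,0.5],[0.139,0.002,-0.013,-0.03,0,0,0.9],[0.139,0.002,-0.013,-0.03,0,0,0.9],[0.139,0.002,-0.013,-0.03,0,0,0.9],[0.139,0.002,-0.013,-0.03,0,0,0.9]],
])

```text
time_s: 18.38
tcp_pos: [0.5048, -0.1859, 0.011]
orientation: [1.152, 1.242, -1.155]
contact_force: [-2.3, 0.7, 9.3]
width: 0.0243
```

```bash
python3 - <<'E'
from h import *
st()
for p in[((.44,-.2,.2),3),((.375,-.1,.2),3),((.37,.0,.2),5),((.37,.1,.2),10)]: print(goal(*p))
E
```

```text
t 18.38 tcp [ 0.5048 -0.1859  0.011 ] yaw 4.29 tilt [ 0.    -0.002 -1.   ] q [-0.4  -0.03  1.96 -0.    1.21 -0.47] F [-2.3  0.7  9.3] w 0.0243
(array([-0.189 , -0.0657,  0.0097]), array([ 0.023,  0.002, -0.   ]))
(array([-0.1892, -0.123 , -0.0949]), array([ 0.023,  0.002, -0.   ]))
(array([-0.1895, -0.1205, -0.195 ]), array([-0.012,  0.002, -0.   ]))
(array([-0.1897, -0.113 , -0.2947]), array([-0.1  ,  0.002,  0.   ]))
```

play_rows([
  [[-0.03,0,0.002,0,0,0,0.9],[-0.065,-0.005,0.004,0,0,0,0.9],[-0.1,-0.015,0.006,0,0,0,0.9],[-0.13,-0.035,0.008,0,0,0,0.9],[-0.16,-0.058,0.008,0,0,0,0.9],[-0.18,-0.08,-0.012,0,0,0,0.9],[-0.189,-0.1,-0.042,0.01,0,0,0.9],[-0.189,-0.117,-0.074,0.02,0,0,0.9],[-0.189,-0.123,-0.11,0.02,0,0,0.9],[-0.189,-0.122,-0.147,0,0,0,0.9],[-0.189,-0.121,-0.184,-0.01,0,0,0.9],[-0.189,-0.119,-0.221,-0.04,0,0,0.9]],
])

```text
time_s: 19.38
tcp_pos: [0.3684, 0.0277, 0.1993]
orientation: [1.124, 1.26, -1.125]
contact_force: [1.4, -0.4, -0.4]
width: 0.0242
```

```bash
python3 - <<'E'
from h import *
st()
print(goal((.3867,.346,.2),24.8))
# grasp point was 11mm toward -y(axis) of roller center: want roller centre on ramp centre
print(goal((.3867+.011*np.sin(np.radians(24.8)),.346-.011*np.cos(np.radians(24.8)),.052),24.8))
E
```

```text
t 19.38 tcp [0.3684 0.0277 0.1993] yaw 6.54 tilt [ 0.001 -0.001 -1.   ] q [ 0.01 -0.59  2.08 -0.    1.65 -0.11] F [ 1.4 -0.4 -0.4] w 0.0242
(array([-0.0011,  0.0545, -0.3142]), array([-0.319,  0.001, -0.   ]))
(array([ 0.147 ,  0.0578, -0.3039]), array([-0.319,  0.001, -0.   ]))
```

play_rows([
  [[0,0.006,-0.035,-0.03,0,0,0.9],[0,0.012,-0.072,-0.07,0,0,0.9],[0,0.019,-0.109,-0.11,0,0,0.9],[0,0.026,-0.146,-0.15,0,0,0.9],[0,0.033,-0.183,-0.19,0,0,0.9],[0,0.04,-0.22,-0.23,0,0,0.9],[0,0.047,-0.255,-0.27,0,0,0.9],[0.01,0.054,-0.285,-0.31,0,0,0.9],[0.03,0.058,-0.302,-0.319,0,0,0.9],[0.065,0.058,-0.304,-0.319,0,0,0.9],[0.1,0.058,-0.304,-0.319,0,0,0.9],[0.13,0.058,-0.304,-0.319,0,0,0.9]],
])

```text
time_s: 20.38
tcp_pos: [0.3912, 0.3351, 0.0664]
orientation: [0.882, 1.385, -0.885]
contact_force: [0.9, 1.1, -1.6]
width: 0.024
```

```bash
python3 - <<'E'
from h import *
st()
save('wrist','w13')
print(goal((.3867+.011*np.sin(np.radians(24.8)),.346-.011*np.cos(np.radians(24.8)),.052),24.8))
E
```

```text
t 20.38 tcp [0.3912 0.3351 0.0664] yaw 24.91 tilt [-0.002 -0.001 -1.   ] q [ 0.66 -0.14  1.97  0.    1.32  0.22] F [ 0.9  1.1 -1.6] w 0.024
(array([ 0.0085,  0.003 , -0.0016]), array([0.002, 0.002, 0.009]))
```

View pics/w13.png

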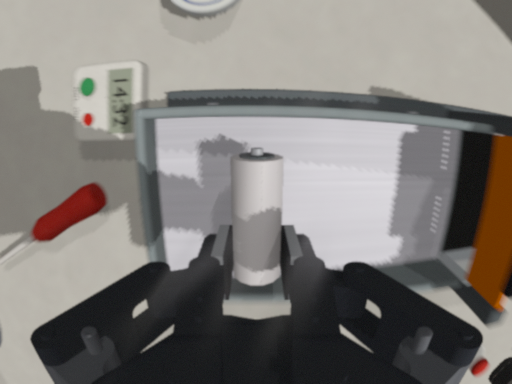

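play_rows([
  [[0.01,0,-0.001,0,0,0,0.9],[0.016,0,-0.001,0,0,0,0.9],[0.017,0,-0.001,0,0,0,0.9],[0.017,0,-0.001,0,0,0,0.5],[0.017,0,-0.001,0,0,0,0.5],[0.017,0,-0.001,0,0,0,0.5],[0.005,0,-0.001,0,0,0,0.5],[-0.02,0,-0.001,0,0,0,0.5],[-0.055,0,-0.001,0,0,0,0.5],[-0.09,0,-0.001,0,0,0,0.5],[-0.12,0,-0.001,0,0,0,0.25],[-0.14,0,-0.001,0,0,0,0.25]],
])

```text
time_s: 21.43
tcp_pos: [0.3917, 0.3361, 0.2125]
orientation: [0.885, 1.383, -0.882]
contact_force: [0.5, 0.7, 0.2]
width: 0.0635
```

```bash
python3 - <<'E'
from h import *
st()
save('wrist','w14')
for p in[((.37,.1,.2),5),((.38,-.06,.21),5),((.395,-.15,.22),5)]:print(goal(*p))
E
```

```text
t 21.43 tcp [0.3917 0.3361 0.2125] yaw 24.86 tilt [ 0.001  0.001 -1.   ] q [ 0.66 -0.23  1.8   0.    1.57  0.23] F [0.5 0.7 0.2] w 0.0635
(array([ 0.0147, -0.1199,  0.2053]), array([ 0.347, -0.002, -0.005]))
(array([ 0.0042, -0.178 ,  0.3546]), array([ 0.347, -0.002, -0.005]))
(array([-0.0061, -0.2022,  0.4426]), array([ 0.347, -0.002, -0.005]))
```

View pics/w14.png

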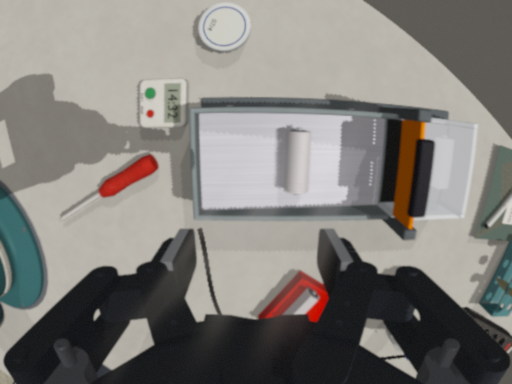

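play_rows([
  [[0,-0.018,0.032,0.06,0,0,0.25],[0,-0.038,0.066,0.12,0,0,0.25],[0,-0.058,0.1,0.18,0,0,0.25],[0,-0.078,0.135,0.24,0,0,0.25],[0,-0.098,0.17,0.3,0,0,0.25],[0,-0.116,0.206,0.347,0,0,0.25],[0,-0.133,0.242,0.347,0,0,0.25],[0,-0.15,0.278,0.347,0,0,0.25],[0,-0.164,0.314,0.347,0,0,0.25],[0,-0.178,0.352,0.347,0,0,0.25],[0,-0.19,0.39,0.347,0,0,0.25],[0,-0.202,0.428,0.347,0,0,0.25]],
])

```text
time_s: 22.48
tcp_pos: [0.3876, -0.1396, 0.2095]
orientation: [1.144, 1.247, -1.146]
contact_force: [0.4, 0.3, 0.7]
width: 0.0639
```

```bash
python3 - <<'E'
from h import *
st()
im=save('scene','s15'); cv2.imwrite('pics/s15z.png',cv2.resize(im[200:345,190:340,::-1],None,fx=4,fy=4))
for p in[((.5,-.265,.14),8),((.44,-.21,.21),5)]:print(goal(*p))
E
```

```text
t 22.48 tcp [ 0.3876 -0.1396  0.2095] yaw 4.96 tilt [-0.    -0.002 -1.   ] q [-0.41 -0.48  2.   -0.    1.63 -0.49] F [0.4 0.3 0.7] w 0.0639
(array([0.0693, 0.1019, 0.1288]), array([-0.057,  0.004,  0.002]))
(array([-0.0008,  0.0466,  0.0692]), array([-0.004,  0.004,  0.002]))
```

View pics/s15z.png

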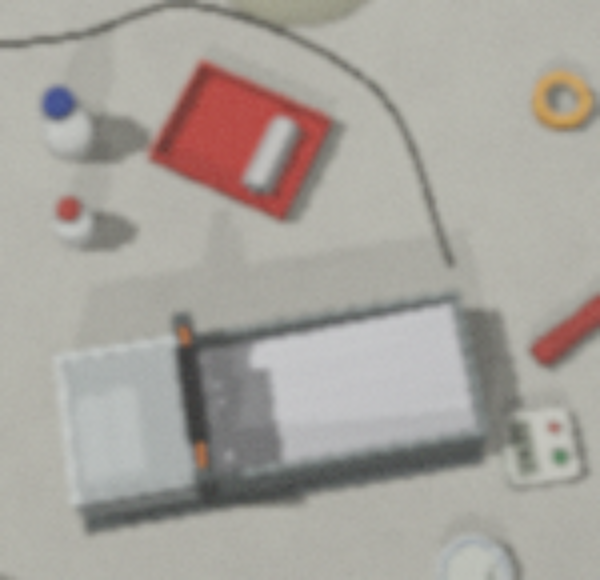

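play_rows([
  [[0,0.02,0.03,0,0,0,0.25],[0,0.042,0.06,0,0,0,0.25],[0,0.064,0.088,-0.02,0,0,0.25],[0.02,0.085,0.11,-0.04,0,0,0.25],[0.05,0.1,0.118,-0.057,0,0,0.25],[0.07,0.102,0.12,-0.057,0,0,0.25],[0.07,0.102,0.12,-0.057,0,0,0.25]],
])

```text
time_s: 23.12
tcp_pos: [0.4991, -0.2479, 0.1339]
orientation: [1.101, 1.281, -1.107]
contact_force: [-0.6, 1.2, -1.2]
width: 0.064
```

```bash
python3 - <<'E'
from h import *
st()
save('wrist','w16')
E
```

```text
t 23.12 tcp [ 0.4991 -0.2479  0.1339] yaw 8.23 tilt [-0.008  0.002 -1.   ] q [-0.51 -0.09  1.81 -0.    1.43 -0.65] F [-0.6  1.2 -1.2] w 0.064
```

View pics/w16.png

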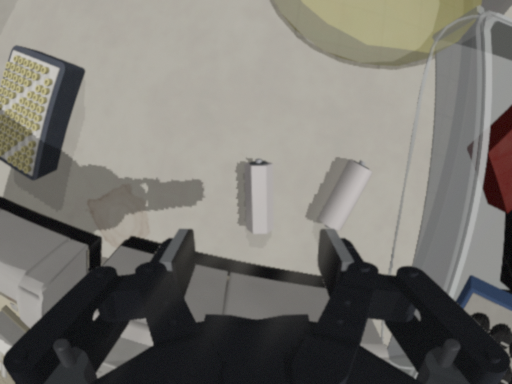

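```bash
python3 - <<'E'
from h import *
for e in[((259,157),(260,234)),((365,161),(327,228))]:
    P=px2w('wrist',*e[0],.013);Q=px2w('wrist',*e[1],.013);c,d=(P+Q)/2,Q-P; a=np.degrees(np.arctan2(d[1],d[0]))+90
    print(c,np.linalg.norm(d),a); print(goal((c[0],c[1]+.007,.008),a))
E
```

```text
[ 0.50333489 -0.26283434  0.013     ] 0.07614968656933406 9.112759850503679
(array([0.1287, 0.0035, 0.0087]), array([-0.015, -0.001,  0.005]))
[ 0.585957   -0.24917039  0.013     ] 0.0756156860105927 -17.817212380508707
(array([0.1283, 0.0872, 0.007 ]), array([ 0.455, -0.   ,  0.005]))
```

play_rows([
  [[0.035,0.002,0.005,-0.01,0,0.005,0.25],[0.07,0.003,0.009,-0.01,0,0.005,0.25],[0.095,0.003,0.009,-0.01,0,0.005,0.25],[0.115,0.003,0.009,-0.01,0,0.005,0.25],[0.126,0.003,0.009,-0.01,0,0.005,0.25],[0.127,0.003,0.009,-0.01,0,0.005,0.25],[0.127,0.003,0.009,-0.01,0,0.005,0.5],[0.127,0.003,0.009,-0.01,0,0.005,0.9],[0.127,0.003,0.009,-0.01,0,0.005,0.9],[0.127,0.003,0.009,-0.01,0,0.005,0.9],[0.127,0.003,0.009,-0.01,0,0.005,0.9]],
])

```text
time_s: 24.08
tcp_pos: [0.5044, -0.2573, 0.0132]
orientation: [1.095, 1.274, -1.093]
contact_force: [-7.5, 1.5, 13.8]
width: 0.0207
```

```bash
python3 - <<'E'
from h import *
st()
for p in[((.44,-.22,.2),5),((.375,-.1,.2),3),((.37,.0,.2),5),((.37,.1,.2),10)]: print(goal(*p))
E
```

```text
t 24.08 tcp [ 0.5044 -0.2573  0.0132] yaw 8.82 tilt [ 0.004 -0.002 -1.   ] q [-0.52  0.03  1.9   0.    1.21 -0.67] F [-7.5  1.5 13.8] w 0.0207
(array([-0.1872, -0.0572, -0.0463]), array([ 0.067,  0.002, -0.004]))
(array([-0.1876, -0.1031, -0.1749]), array([ 0.102,  0.002, -0.004]))
(array([-0.1878, -0.0927, -0.2745]), array([ 0.067,  0.002, -0.004]))
(array([-0.188 , -0.0773, -0.3733]), array([-0.021,  0.002, -0.004]))
```

The grip looks high on this hexagonal roller (width 20.7 mm, lift force 14 N), so I'll regrip lower.

play_rows([
  [[0,0,0,0,0,0,0.6],[0,0,0,0,0,0,0.5],[0,0,0,0,0,0,0.5],[0.004,0,0,0,0,0,0.5],[0.006,0,0,0,0,0,0.5],[0.006,0,0,0,0,0,0.5]],
])

```text
time_s: 24.58
tcp_pos: [0.5037, -0.2566, 0.0042]
orientation: [1.096, 1.277, -1.094]
contact_force: [-0.5, -0.4, 0.1]
width: 0.0426
```

```bash
python3 - <<'E'
from h import *
st()
save('wrist','w17')
E
```

```text
t 24.58 tcp [ 0.5037 -0.2566  0.0042] yaw 8.82 tilt [ 0.002  0.    -1.   ] q [-0.52  0.04  1.91  0.    1.19 -0.67] F [-0.5 -0.4  0.1] w 0.0426
```

View pics/w17.png

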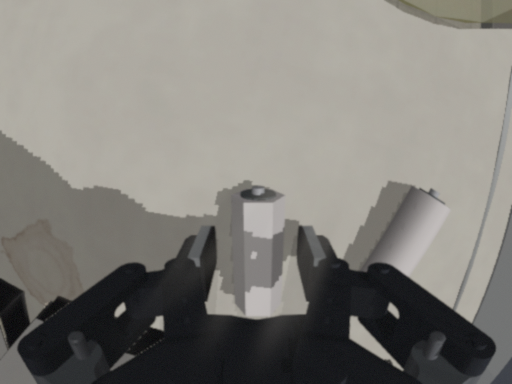

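play_rows([
  [[0,0,0,0,0,0,0.65],[0,0,0,0,0,0,0.9],[0,0,0,0,0,0,0.9],[0,0,0,0,0,0,0.9],[0,0,0,0,0,0,0.9]],
])

```text
time_s: 25.05
tcp_pos: [0.5041, -0.2569, 0.0052]
orientation: [1.096, 1.275, -1.093]
contact_force: [-1.2, 0.1, 2.3]
width: 0.0237
```

```bash
python3 - <<'E'
from h import *
st()
E
```

```text
t 25.05 tcp [ 0.5041 -0.2569  0.0052] yaw 8.82 tilt [ 0.003 -0.001 -1.   ] q [-0.52  0.04  1.91  0.    1.19 -0.67] F [-1.2  0.1  2.3] w 0.0237
```

play_rows([
  [[-0.03,0,0,0,0,0,0.9],[-0.065,-0.005,0,0,0,0,0.9],[-0.1,-0.015,-0.01,0.01,0,0,0.9],[-0.13,-0.03,-0.025,0.03,0,0,0.9],[-0.16,-0.045,-0.04,0.05,0,0,0.9],[-0.185,-0.06,-0.06,0.06,0,0,0.9],[-0.197,-0.074,-0.088,0.07,0,0,0.9],[-0.197,-0.087,-0.12,0.08,0,0,0.9],[-0.197,-0.098,-0.153,0.1,0,0,0.9],[-0.197,-0.102,-0.188,0.1,0,0,0.9],[-0.197,-0.098,-0.224,0.08,0,0,0.9],[-0.197,-0.094,-0.26,0.06,0,0,0.9]],
])

```text
time_s: 26.05
tcp_pos: [0.3698, -0.013, 0.2017]
orientation: [1.141, 1.248, -1.137]
contact_force: [0.9, 0.6, -0.8]
width: 0.0238
```

```bash
python3 - <<'E'
from h import *
st()
t=np.radians(24.8);k=.006
for z in(.2,.052):print(goal((.3867-k*np.sin(t),.346+k*np.cos(t)*.5,z),24.8))
E
```

```text
t 26.05 tcp [ 0.3698 -0.013   0.2017] yaw 5.36 tilt [ 0.004 -0.001 -1.   ] q [-0.1  -0.59  2.08 -0.    1.65 -0.2 ] F [ 0.9  0.6 -0.8] w 0.0238
(array([ 0.0015,  0.0481, -0.3588]), array([-0.339,  0.002, -0.004]))
(array([ 0.1495,  0.0474, -0.359 ]), array([-0.339,  0.002, -0.004]))
```

play_rows([
  [[0,0.004,-0.036,-0.03,0,0,0.9],[0,0.008,-0.073,-0.07,0,0,0.9],[0,0.012,-0.11,-0.1,0,0,0.9],[0,0.017,-0.147,-0.14,0,0,0.9],[0,0.022,-0.184,-0.17,0,0,0.9],[0,0.027,-0.221,-0.21,0,0,0.9],[0,0.032,-0.258,-0.25,0,0,0.9],[0,0.038,-0.293,-0.29,0,0,0.9],[0,0.044,-0.325,-0.32,0,0,0.9],[0.02,0.048,-0.35,-0.339,0,0,0.9],[0.05,0.048,-0.361,-0.339,0,0,0.9],[0.085,0.048,-0.361,-0.339,0,0,0.9]],
])

```text
time_s: 27.05
tcp_pos: [0.3849, 0.3521, 0.1162]
orientation: [0.885, 1.381, -0.88]
contact_force: [0.6, 0.1, -1.5]
width: 0.024
```

```bash
python3 - <<'E'
from h import *
st()
t=np.radians(24.8);k=.006
print(goal((.3867-k*np.sin(t),.346+k*np.cos(t),.047),24.8))
save('wrist','w18')
E
```

```text
t 27.05 tcp [0.3849 0.3521 0.1162] yaw 24.94 tilt [ 0.004  0.001 -1.   ] q [ 0.69 -0.17  1.91 -0.    1.4   0.26] F [ 0.6  0.1 -1.5] w 0.024
(array([ 0.0692, -0.0012,  0.0003]), array([ 0.002,  0.001, -0.004]))
```

View pics/w18.png

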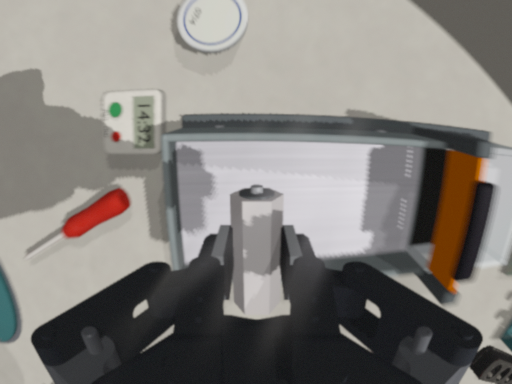

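play_rows([
  [[0.03,0,0,0,0,0,0.9],[0.055,0,0,0,0,0,0.9],[0.067,0,0,0,0,0,0.9],[0.07,0,0,0,0,0,0.9],[0.07,0,0,0,0,0,0.65],[0.07,0,0,0,0,0,0.6],[0.07,0,0,0,0,0,0.5],[0.07,0,0,0,0,0,0.5],[0.05,0,0,0,0,0,0.5],[0.015,0,0,0,0,0,0.5],[-0.02,0,0,0,0,0,0.4],[-0.03,0,0,0,0,0,0.4]],
])

```text
time_s: 28.1
tcp_pos: [0.386, 0.3507, 0.1527]
orientation: [0.89, 1.379, -0.878]
contact_force: [-0.2, 0.5, 0.9]
width: 0.0513
```

play_rows([
  [[-0.02,0,0,0,0,0,0.4],[-0.02,0,0,0,0,0,0.4],[-0.02,0,0,0,0,0,0.4],[-0.02,0,0,0,0,0,0.4],[-0.02,0,0,0,0,0,0.4],[-0.02,0,0,0,0,0,0.4],[-0.02,0,0,0,0,0,0.4],[-0.02,0,0,0,0,0,0.4],[-0.02,0,0,0,0,0,0.4],[-0.02,0,0,0,0,0,0.4]],
])

```text
time_s: 28.93
tcp_pos: [0.3847, 0.3497, 0.1662]
orientation: [0.885, 1.381, -0.884]
contact_force: [0.0, 0.1, 0.0]
width: 0.051
```

```bash
python3 - <<'E'
from h import *
st()
save('wrist','w19')
E
```

```text
t 28.93 tcp [0.3847 0.3497 0.1662] yaw 24.81 tilt [ 0.003 -0.001 -1.   ] q [ 0.69 -0.2   1.86 -0.    1.49  0.26] F [0.  0.1 0. ] w 0.051
```

View pics/w19.png

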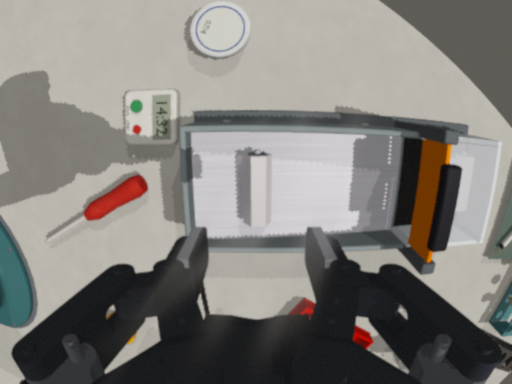

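The worn roller d stays where it was let go. I'll pick it up for the tray.

```bash
python3 - <<'E'
from h import *
P=px2w('wrist',259,152,.049);Q=px2w('wrist',260,227,.049);c,d=(P+Q)/2,Q-P; a=np.degrees(np.arctan2(d[1],d[0]))+90
print(c,np.linalg.norm(d),a)
print(goal((c[0],c[1],.045),a))
E
```

```text
[0.39007817 0.34374789 0.049     ] 0.07153195368381399 25.7032964763458
(array([0.1213, 0.0021, 0.0074]), array([-0.016,  0.002, -0.002]))
```

play_rows([
  [[0.035,0.001,0.004,-0.01,0,0,0.4],[0.07,0.002,0.007,-0.015,0,0,0.4],[0.098,0.002,0.007,-0.015,0,0,0.4],[0.115,0.002,0.007,-0.015,0,0,0.4],[0.121,0.002,0.007,-0.015,0,0,0.4],[0.121,0.002,0.007,-0.015,0,0,0.5],[0.121,0.002,0.007,-0.015,0,0,0.7],[0.121,0.002,0.007,-0.015,0,0,0.9],[0.121,0.002,0.007,-0.015,0,0,0.9],[0.11,0.002,0.007,-0.015,0,0,0.9],[0.08,0.002,0.007,-0.015,0,0,0.9],[0.045,0.002,0.007,-0.015,0,0,0.9]],
])

```text
time_s: 29.98
tcp_pos: [0.3888, 0.3435, 0.1218]
orientation: [0.872, 1.387, -0.874]
contact_force: [0.8, -0.2, -0.5]
width: 0.0232
```

```bash
python3 - <<'E'
from h import *
st()
for cam in['top','scene']:
    bot.snapshot(cam)
    for r in bot.masks_of(cam,'reject_tray_in'):
        if r['conf']>.3: print(cam,round(r['conf'],2),*maskfit(cam,r['region'],.022))
t=np.radians(-10.8);
print(goal((.562+.026*np.cos(t),.167+.026*np.sin(t),.16),-10.8))
E
```

```text
t 29.98 tcp [0.3888 0.3435 0.1218] yaw 25.67 tilt [ 0.001 -0.002 -1.   ] q [ 0.68 -0.18  1.91 -0.    1.41  0.23] F [ 0.8 -0.2 -0.5] w 0.0232
top 0.93 [0.56490631 0.16789716] 129.62196350097656 103.33079528808594 -10.775115966796875
scene 0.59 [0.562151   0.16883081] 134.29698181152344 107.91825103759766 -11.730583190917969
(array([-0.0359,  0.0992,  0.25  ]), array([ 0.637, -0.001, -0.005]))
```

Tray unmoved.

play_rows([
  [[-0.035,0,0,0,0,0,0.9],[-0.05,0.01,0.02,0.06,0,0,0.9],[-0.05,0.022,0.05,0.14,0,0,0.9],[-0.05,0.035,0.083,0.22,0,0,0.9],[-0.05,0.048,0.116,0.3,0,0,0.9],[-0.05,0.06,0.15,0.38,0,0,0.9],[-0.045,0.073,0.184,0.46,0,0,0.9],[-0.038,0.086,0.217,0.54,0,0,0.9],[-0.036,0.097,0.242,0.61,0,0,0.9],[-0.036,0.099,0.25,0.637,0,0,0.9],[-0.036,0.099,0.25,0.637,0,0,0.9]],
])

```text
time_s: 31.1
tcp_pos: [0.5876, 0.1601, 0.1567]
orientation: [1.349, 1.11, -1.349]
contact_force: [-0.7, -0.1, -0.7]
width: 0.0236
```

```bash
python3 - <<'E'
from h import *
st()
save('wrist','w20')
t=np.radians(-10.8);
print(goal((.562+.026*np.cos(t),.167+.026*np.sin(t),.015),-10.8))
E
```

```text
t 31.1 tcp [0.5876 0.1601 0.1567] yaw -11.03 tilt [ 0.001 -0.001 -1.   ] q [ 0.22  0.    1.68 -0.    1.46  0.42] F [-0.7 -0.1 -0.7] w 0.0236
(array([ 0.1421,  0.0003, -0.0012]), array([-0.001,  0.   , -0.001]))
```

View pics/w20.png

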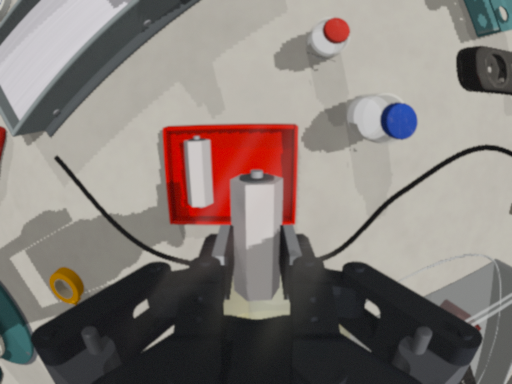

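play_rows([
  [[0.035,0,-0.002,0,0,0,0.9],[0.07,0,-0.002,0,0,0,0.9],[0.1,0,-0.002,0,0,0,0.9],[0.125,0,-0.002,0,0,0,0.9],[0.137,0,-0.002,0,0,0,0.9],[0.141,0,-0.002,0,0,0,0.9],[0.141,0,-0.002,0,0,0,0.62],[0.141,0,-0.002,0,0,0,0.62],[0.141,0,-0.002,0,0,0,0.62],[0.12,0,-0.002,0,0,0,0.6],[0.085,0,-0.002,0,0,0,0.5],[0.045,0,-0.002,0,0,0,0.3]],
])

```text
time_s: 32.15
tcp_pos: [0.5868, 0.1635, 0.1139]
orientation: [1.347, 1.112, -1.346]
contact_force: [0.8, -0.8, 0.2]
width: 0.0533
```

```bash
python3 - <<'E'
from h import *
st()
save('wrist','w21')
for p in[((.44,.07,.2),-5),((.385,.0,.2),0),((.38,-.06,.2),0),((.40,-.15,.2),-5)]: print(goal(*p))
E
```

```text
t 32.15 tcp [0.5868 0.1635 0.1139] yaw -10.82 tilt [ 0.001 -0.001 -1.   ] q [ 0.23  0.03  1.73 -0.    1.39  0.42] F [ 0.8 -0.8  0.2] w 0.0533
(array([-0.0777, -0.1287,  0.1205]), array([-0.102, -0.003, -0.012]))
(array([-0.0785, -0.1696,  0.1995]), array([-0.189, -0.003, -0.012]))
(array([-0.0787, -0.1632,  0.2594]), array([-0.189, -0.003, -0.012]))
(array([-0.0786, -0.1267,  0.344 ]), array([-0.102, -0.003, -0.012]))
```

View pics/w21.png

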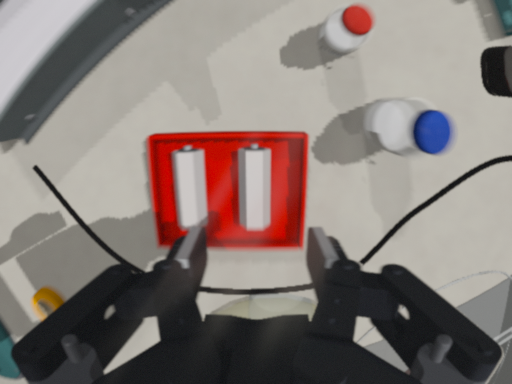

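play_rows([
  [[-0.035,0,0,0,0,0,0.25],[-0.07,-0.02,0.018,-0.01,0,0,0.25],[-0.079,-0.047,0.044,-0.03,0,0,0.25],[-0.079,-0.074,0.07,-0.05,0,0,0.25],[-0.079,-0.101,0.096,-0.07,0,0,0.25],[-0.079,-0.128,0.121,-0.1,0,0,0.25],[-0.079,-0.148,0.15,-0.13,0,0,0.25],[-0.079,-0.166,0.18,-0.16,0,0,0.25],[-0.079,-0.17,0.213,-0.189,0,0,0.25],[-0.079,-0.164,0.248,-0.189,0,0,0.25],[-0.079,-0.153,0.283,-0.17,0,0,0.25],[-0.079,-0.14,0.317,-0.14,0,0,0.25]],
])

```text
time_s: 33.2
tcp_pos: [0.3898, -0.1232, 0.1935]
orientation: [1.247, 1.179, -1.241]
contact_force: [-0.5, -0.5, -0.3]
width: 0.0639
```

```bash
python3 - <<'E'
from h import *
st()
for p in[((.45,-.21,.2),-10),((.53,-.235,.2),-17),((.58,-.24,.14),-17)]: print(goal(*p))
E
```

```text
t 33.2 tcp [ 0.3898 -0.1232  0.1935] yaw -2.83 tilt [ 0.007 -0.002 -1.   ] q [-0.37 -0.49  2.03  0.    1.6  -0.32] F [-0.5 -0.5 -0.3] w 0.0639
(array([-0.0059,  0.0645,  0.0838]), array([ 0.125,  0.001, -0.007]))
(array([-0.0053,  0.1456,  0.1048]), array([ 0.247,  0.001, -0.007]))
(array([0.0551, 0.1954, 0.1072]), array([ 0.247,  0.001, -0.007]))
```

play_rows([
  [[-0.005,0.02,0.03,0.04,0,0,0.25],[-0.005,0.042,0.058,0.08,0,0,0.25],[-0.005,0.065,0.084,0.12,0,0,0.25],[-0.005,0.097,0.098,0.17,0,0,0.25],[-0.005,0.133,0.106,0.22,0,0,0.25],[0.01,0.165,0.107,0.247,0,0,0.25],[0.035,0.19,0.107,0.247,0,0,0.25],[0.055,0.195,0.107,0.247,0,0,0.25],[0.055,0.195,0.107,0.247,0,0,0.25]],
])

```text
time_s: 33.95
tcp_pos: [0.5799, -0.2372, 0.1334]
orientation: [1.424, 1.057, -1.424]
contact_force: [-0.1, 0.3, -1.1]
width: 0.0641
```

```bash
python3 - <<'E'
from h import *
st()
save('wrist','w22')
E
```

```text
t 33.95 tcp [ 0.5799 -0.2372  0.1334] yaw -16.92 tilt [-0.001  0.002 -1.   ] q [-0.43  0.06  1.67  0.    1.42 -0.13] F [-0.1  0.3 -1.1] w 0.0641
```

View pics/w22.png

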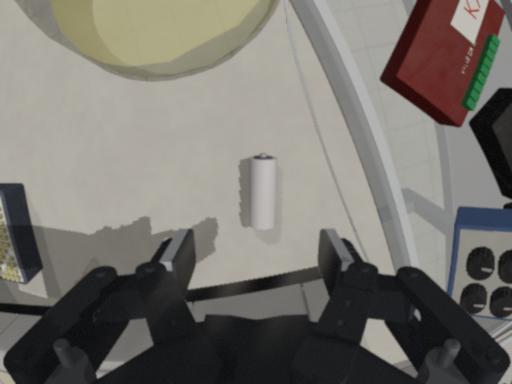

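```bash
python3 - <<'E'
from h import *
P=px2w('wrist',263,152,.013);Q=px2w('wrist',262.5,230,.013);c,d=(P+Q)/2,Q-P; a=np.degrees(np.arctan2(d[1],d[0]))+90
print(c,np.linalg.norm(d),a); print(goal((c[0],c[1]+.004,.005),a))
E
```

```text
[ 0.58197598 -0.24968092  0.013     ] 0.07626585121400763 -16.947520695952875
(array([0.131 , 0.0047, 0.0072]), array([ 0.   , -0.001, -0.   ]))
```

play_rows([
  [[0.035,0.003,0.004,0,0,0,0.3],[0.07,0.004,0.007,0,0,0,0.4],[0.097,0.004,0.007,0,0,0,0.4],[0.118,0.004,0.007,0,0,0,0.4],[0.129,0.004,0.007,0,0,0,0.4],[0.131,0.004,0.007,0,0,0,0.4],[0.131,0.004,0.007,0,0,0,0.5],[0.131,0.004,0.007,0,0,0,0.9],[0.131,0.004,0.007,0,0,0,0.9],[0.131,0.004,0.007,0,0,0,0.9],[0.131,0.004,0.007,0,0,0,0.9]],
])

```text
time_s: 34.92
tcp_pos: [0.5829, -0.2462, 0.0088]
orientation: [1.426, 1.05, -1.42]
contact_force: [-4.3, 1.3, 7.7]
width: 0.0243
```

```bash
python3 - <<'E'
from h import *
st()
for p in[((.53,-.235,.2),-10),((.45,-.21,.2),-5),((.375,-.1,.2),3),((.37,.0,.2),5)]: print(goal(*p))
E
```

```text
t 34.92 tcp [ 0.5829 -0.2462  0.0088] yaw -16.96 tilt [ 0.005 -0.002 -1.   ] q [-0.44  0.17  1.76  0.    1.21 -0.14] F [-4.3  1.3  7.7] w 0.0243
(array([-0.1915, -0.0528,  0.0047]), array([-0.121,  0.   , -0.006]))
(array([-0.1919, -0.1366,  0.0042]), array([-0.209,  0.001, -0.006]))
(array([-0.1925, -0.2404, -0.0792]), array([-0.348,  0.001, -0.005]))
(array([-0.1927, -0.2744, -0.1734]), array([-0.383,  0.001, -0.005]))
```

play_rows([
  [[-0.03,0,0,0,0,0,0.9],[-0.065,-0.005,0.001,0,0,0,0.9],[-0.1,-0.015,0.003,-0.03,0,0,0.9],[-0.135,-0.03,0.004,-0.07,0,0,0.9],[-0.165,-0.05,0.004,-0.12,0,0,0.9],[-0.185,-0.078,0.004,-0.16,0,0,0.9],[-0.192,-0.108,0.004,-0.19,0,0,0.9],[-0.192,-0.138,0.002,-0.21,0,0,0.9],[-0.192,-0.168,-0.015,-0.24,0,0,0.9],[-0.192,-0.198,-0.035,-0.28,0,0,0.9],[-0.192,-0.226,-0.06,-0.32,0,0,0.9],[-0.192,-0.246,-0.09,-0.348,0,0,0.9]],
])

```text
time_s: 35.92
tcp_pos: [0.3706, -0.0873, 0.1989]
orientation: [1.172, 1.228, -1.167]
contact_force: [1.4, -0.4, -0.2]
width: 0.0243
```

```bash
python3 - <<'E'
from h import *
st()
t=np.radians(24.8);k=.004
for p in[((.37,.0,.2),5),((.372,.1,.2),10),((.38,.22,.2),17),((.3867-k*np.sin(t),.346+k*np.cos(t),.2),24.8)]: print(goal(*p))
E
```

```text
t 35.92 tcp [ 0.3706 -0.0873  0.1989] yaw 2.99 tilt [ 0.005 -0.001 -1.   ] q [-0.3  -0.57  2.07  0.    1.64 -0.35] F [ 1.4 -0.4 -0.2] w 0.0243
(array([-0.0012,  0.0039, -0.0872]), array([-0.035,  0.002, -0.005]))
(array([-0.0014,  0.0112, -0.1869]), array([-0.122,  0.002, -0.005]))
(array([-0.0015,  0.0254, -0.3063]), array([-0.244,  0.002, -0.005]))
(array([-0.0017,  0.0372, -0.4355]), array([-0.381,  0.003, -0.005]))
```

play_rows([
  [[0,0.001,-0.036,-0.02,0,0,0.9],[0,0.003,-0.073,-0.03,0,0,0.9],[0,0.006,-0.11,-0.06,0,0,0.9],[0,0.009,-0.147,-0.09,0,0,0.9],[0,0.011,-0.184,-0.12,0,0,0.9],[0,0.016,-0.221,-0.16,0,0,0.9],[0,0.02,-0.258,-0.2,0,0,0.9],[0,0.025,-0.295,-0.24,0,0,0.9],[0,0.029,-0.332,-0.28,0,0,0.9],[0,0.032,-0.37,-0.32,0,0,0.9],[0,0.036,-0.405,-0.36,0,0,0.9],[0.005,0.037,-0.435,-0.381,0,0,0.9]],
])

```text
time_s: 36.92
tcp_pos: [0.3868, 0.3513, 0.1946]
orientation: [0.885, 1.381, -0.878]
contact_force: [0.2, -0.6, -0.5]
width: 0.0243
```

```bash
python3 - <<'E'
from h import *
st()
t=np.radians(24.8);k=.004
save('wrist','w23')
print(goal((.3867-k*np.sin(t),.346+k*np.cos(t),.049),24.8))
E
```

```text
t 36.92 tcp [0.3868 0.3513 0.1946] yaw 25.0 tilt [ 0.005  0.002 -1.   ] q [ 0.69 -0.21  1.82 -0.    1.53  0.25] F [ 0.2 -0.6 -0.5] w 0.0243
(array([ 0.1437, -0.0035,  0.0037]), array([ 0.005, -0.   , -0.004]))
```

View pics/w23.png

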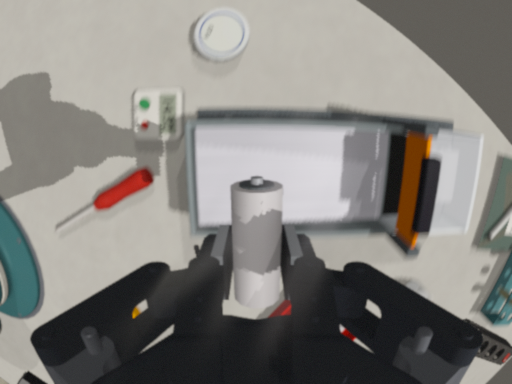

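play_rows([
  [[0.035,-0.002,0.002,0,0,0,0.9],[0.07,-0.002,0.002,0,0,0,0.9],[0.105,-0.002,0.002,0,0,0,0.9],[0.13,-0.002,0.002,0,0,0,0.9],[0.142,-0.002,0.002,0,0,0,0.9],[0.145,-0.002,0.002,0,0,0,0.9],[0.145,-0.002,0.002,0,0,0,0.7],[0.145,-0.002,0.002,0,0,0,0.5],[0.145,-0.002,0.002,0,0,0,0.5],[0.135,-0.002,0.002,0,0,0,0.5],[0.11,-0.002,0.002,0,0,0,0.5],[0.075,-0.002,0.002,0,0,0,0.5]],
])

```text
time_s: 37.97
tcp_pos: [0.3852, 0.3452, 0.1173]
orientation: [0.883, 1.382, -0.886]
contact_force: [0.7, 0.7, -0.5]
width: 0.0427
```

play_rows([
  [[-0.035,0,0,0,0,0,0.5],[-0.07,0,0,0,0,0,0.7],[-0.1,0,0,0,0,0,0.9],[-0.12,0,0,0,0,0,1],[-0.13,0,0,0,0,0,1],[-0.13,0,0,0,0,0,1],[-0.13,0,0,0,0,0,1],[-0.13,0,0,0,0,0,1],[-0.13,0,0,0,0,0,1],[-0.13,0,0,0,0,0,1],[-0.13,0,0,0,0,0,1],[-0.13,0,0,0,0,0,1]],
])

```text
time_s: 38.97
tcp_pos: [0.3856, 0.3458, 0.2469]
orientation: [0.885, 1.381, -0.884]
contact_force: [0.1, 0.1, 0.1]
width: -0.0
```

```bash
python3 - <<'E'
from ov import *
st()
im=save('wrist','w24')
o=(.469,.384);th=np.radians(24.8)
cv2.imwrite('pics/w24o.png',draw('wrist','pics/w24.png','',o,th,(0,0,512,384),1.5))
E
```

```text
t 38.97 tcp [0.3856 0.3458 0.2469] yaw 24.81 tilt [ 0.002 -0.001 -1.   ] q [ 0.68 -0.23  1.75 -0.    1.62  0.25] F [0.1 0.1 0.1] w -0.0
```

View pics/w24o.png

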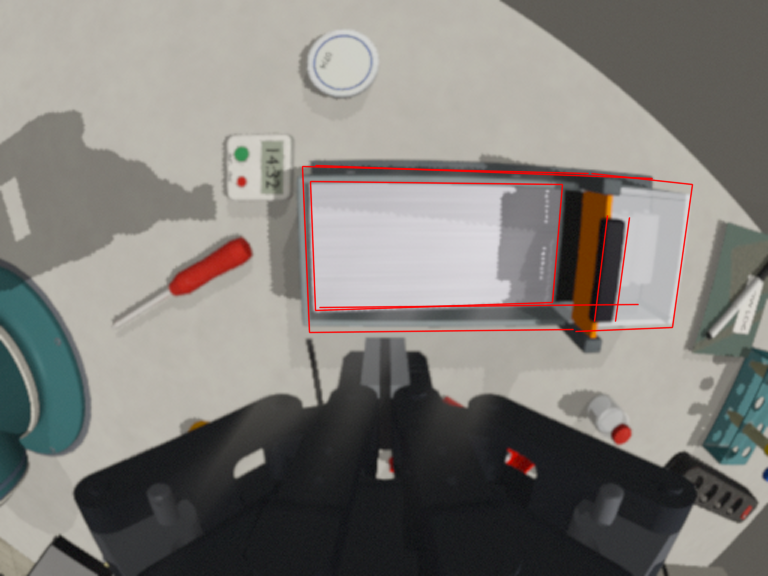

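```bash
python3 - <<'E'
from h import *
im=save('scene','s25'); cv2.imwrite('pics/s25z.png',cv2.resize(im[200:345,190:340,::-1],None,fx=4,fy=4))
im=cv2.imread('pics/w24.png');cv2.imwrite('pics/w24z.png',cv2.resize(im[110:240,340:480],None,fx=4,fy=4,interpolation=cv2.INTER_CUBIC))
print(goal((.528,.411,.16),24.8))
E
```

```text
(array([0.0874, 0.1563, 0.0005]), array([ 0.   ,  0.002, -0.002]))
```

View pics/s25z.png

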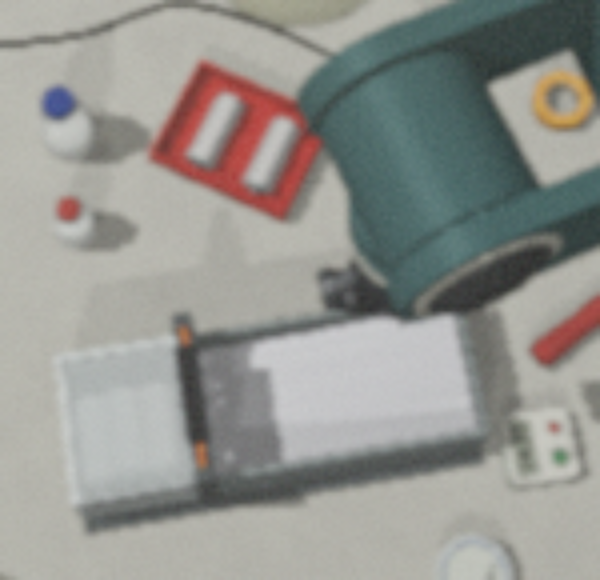

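View pics/w24z.png

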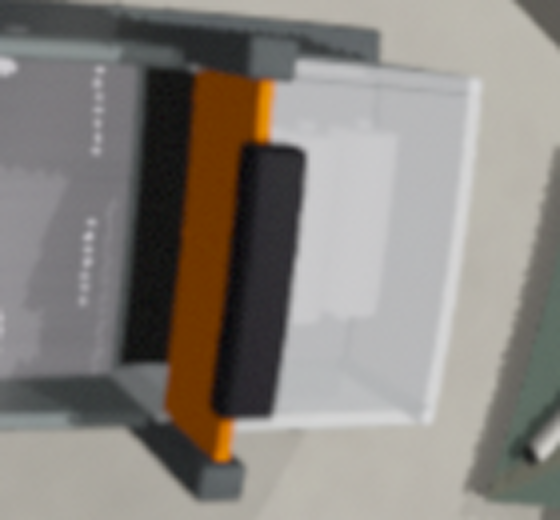

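All three sound rollers show as the pale block in the box, the deck is empty, and two worn rollers are in the tray. Now the shutter.

play_rows([
  [[0,0.03,0,0,0,0,1],[0,0.065,0,0,0,0,1],[0,0.1,0,0,0,0,1],[0,0.135,0,0,0,0,1],[0.02,0.156,0,0,0,0,1],[0.055,0.156,0,0,0,0,1],[0.09,0.156,0,0,0,0,1],[0.105,0.156,0,0,0,0,1],[0.105,0.156,0,0,0,0,1],[0.105,0.156,0,0,0,0,1]],
])

```text
time_s: 39.9
tcp_pos: [0.5275, 0.4113, 0.1435]
orientation: [0.885, 1.381, -0.884]
contact_force: [0.4, 0.4, 0.5]
width: -0.0001
```

```bash
python3 - <<'E'
from h import *
st()
save('wrist','w26')
im=save('scene','s26'); cv2.imwrite('pics/s26z.png',cv2.resize(im[200:345,190:340,::-1],None,fx=4,fy=4))
E
```

```text
t 39.9 tcp [0.5275 0.4113 0.1435] yaw 24.81 tilt [ 0.003 -0.001 -1.   ] q [ 0.63  0.14  1.56 -0.    1.44  0.19] F [0.4 0.4 0.5] w -0.0001
```

View pics/w26.png

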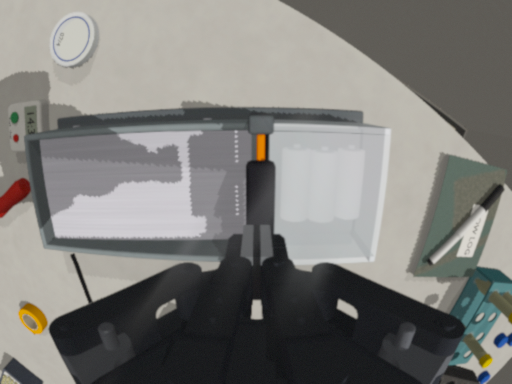

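View pics/s26z.png

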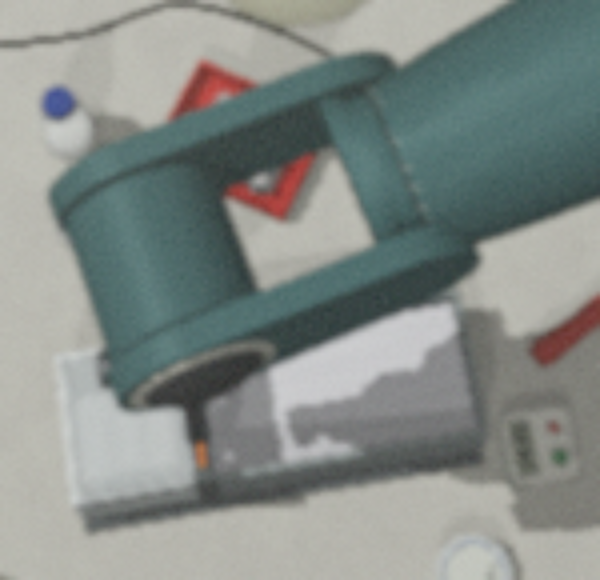

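play_rows([
  [[0.015,0,0,0,0,0,1],[0.025,0,0,0,0,0,1],[0.032,0,0,0,0,0,1],[0.039,0,0,0,0,0,1],[0.045,0,0,0,0,0,1],[0.051,0,0,0,0,0,1],[0.056,0,0,0,0,0,1],[0.06,0,0,0,0,0,1],[0.062,0,0,0,0,0,1],[0.063,0,0,0,0,0,1]],
])

```text
time_s: 40.83
tcp_pos: [0.5277, 0.4114, 0.08]
orientation: [0.885, 1.381, -0.883]
contact_force: [-5.7, -1.8, 14.0]
width: -0.0
```

```bash
python3 - <<'E'
from h import *
st()
E
```

```text
t 40.83 tcp [0.5277 0.4114 0.08  ] yaw 24.81 tilt [ 0.003 -0.    -1.   ] q [ 0.62  0.18  1.62 -0.    1.34  0.19] F [-5.7 -1.8 14. ] w -0.0
```

Force is rising to 14 N at z=0.080, so it's at the stop. I'll press slightly more to be sure.

play_rows([
  [[0.002,0,0,0,0,0,1],[0.003,0,0,0,0,0,1],[0.003,0,0,0,0,0,1],[0.003,0,0,0,0,0,1]],
])

```text
time_s: 41.17
tcp_pos: [0.528, 0.4115, 0.0798]
orientation: [0.886, 1.38, -0.882]
contact_force: [-12.6, -8.3, 27.1]
width: -0.0001
```

```bash
python3 - <<'E'
from h import *
st()
E
```

```text
t 41.17 tcp [0.528  0.4115 0.0798] yaw 24.81 tilt [ 0.004  0.    -1.   ] q [ 0.62  0.18  1.62 -0.    1.34  0.19] F [-12.6  -8.3  27.1] w -0.0001
```

Stopped dead at 0.080, so it's shut. I'll retreat straight up, then back toward the robot.

play_rows([
  [[-0.01,0,0,0,0,0,1],[-0.035,0,0,0,0,0,1],[-0.07,0,0,0,0,0,1],[-0.11,0,0,0,0,0,1],[-0.15,-0.02,0,0,0,0,1],[-0.18,-0.055,0,0,0,0,1],[-0.18,-0.09,0.01,0,0,0,1],[-0.18,-0.12,0.03,0,0,0,1],[-0.18,-0.15,0.05,0,0,0,1],[-0.18,-0.17,0.08,0,0,0,1],[-0.18,-0.18,0.11,0,0,0,1],[-0.18,-0.19,0.14,0,0,0,1]],
])

```text
time_s: 42.17
tcp_pos: [0.4128, 0.2032, 0.257]
orientation: [0.885, 1.38, -0.882]
contact_force: [-0.3, -0.7, -0.4]
width: -0.0001
```

play_rows([
  [[0,-0.01,0.03,0,0,0,1],[0,-0.01,0.065,0,0,0,1],[0,-0.01,0.1,0,0,0,1],[0,-0.01,0.135,0,0,0,1],[0,-0.01,0.16,0,0,0,1],[0,-0.01,0.17,0,0,0,1],[0,-0.01,0.17,0,0,0,1]],
])

```text
time_s: 42.75
tcp_pos: [0.4763, 0.0444, 0.2566]
orientation: [0.887, 1.38, -0.886]
contact_force: [-0.3, -0.0, 0.1]
width: -0.0003
```

```bash
python3 - <<'E'
from h import *
st()
im=save('scene','s27'); cv2.imwrite('pics/s27z.png',cv2.resize(im[200:345,190:340,::-1],None,fx=4,fy=4))
im=save('top','t27'); cv2.imwrite('pics/t27z.png',cv2.resize(im[110:290,70:260,::-1],None,fx=3,fy=3))
E
```

```text
t 42.75 tcp [0.4763 0.0444 0.2566] yaw 24.66 tilt [ 0.003 -0.001 -1.   ] q [ 0.04 -0.33  1.81 -0.    1.66 -0.39] F [-0.3 -0.   0.1] w -0.0003
```

View pics/s27z.png

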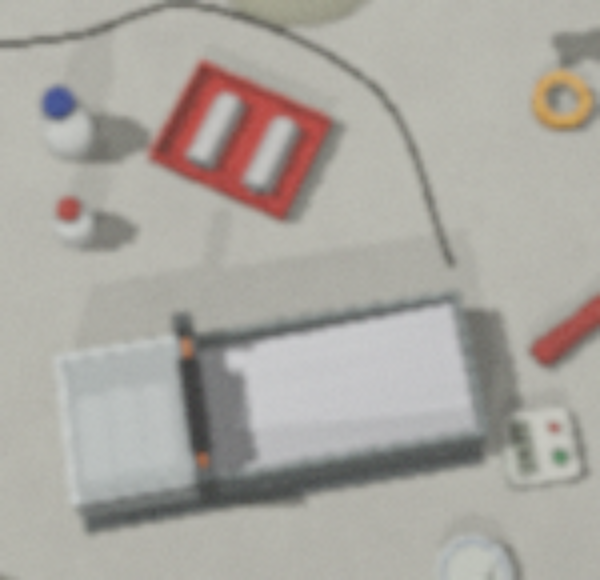

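View pics/t27z.png

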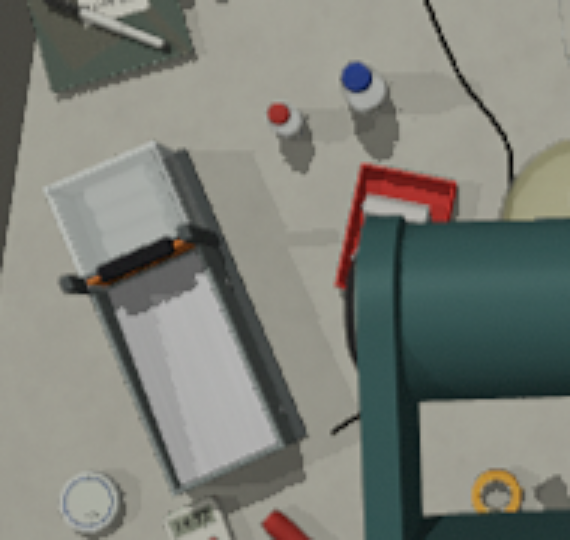

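```bash
python3 -c "
from station import bot
print(bot.hand_in())"
```

```text
the job is handed in; nothing more can be done
None
```

The job is handed in, at about 43 s on the robot's clock. All five rollers were there, and I tried each one on the ramp at the release point.

- **Sorting:** Three sound rollers rolled into the box. Two worn ones, visibly six-sided, stayed on the deck, and I moved each into the red tray before trying the next.
- **Shutter:** I pushed it down until it stopped dead at 80 mm, its shut height. The press reached about 27 N vertically, below the 40 N limit.

The last pictures show the deck empty, three rollers in the box and two lying flat in the tray. The shutter is down, both bottles are standing, and the tool reads about 0 N.

- **Regrip:** One worn roller was first gripped too high, so I regripped it lower before lifting.
- **Disturbances:** I saw no grip slip. The tray had not moved when I measured it before placing the second worn roller.
- **Disagreements:** The roller detector found only one of the five in each overview, so I located the others by eye in the wrist pictures. One network also reported a roller as a bottle, which I ignored.

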